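# Lay out a pile of machine spares on their outline boards

### The job

Take the pile of machine spares apart from the top down, one piece at a time and never moving a piece while another lies on it, and lay each piece flat and upright on the middle of the board that has its outline: the bush, the toothed pulley, the hexagonal hub and the mounting plate. Lay the plate lined up with its rectangle, and leave the blue bin and the cardboard tray where they are.

Things in the scene. Friction and masses are not known exactly. Their poses are not given: they have to be found in the camera images.
- plate_mid (a point): Aluminium mounting plate, a flat block 130 x 60 x 28 mm with four dark bolt holes at the corners, lying flat on the bench as the bottom of the pile. Point at its centre, half-way up; x along its 130 mm length, y across its 60 mm width, z up. About 0.5 kg. The pulley and the hub lie on it side by side, about 32 mm either side of its centre along x (either may be at either end).
- pulley_mid (a point): Steel toothed-belt pulley, round, 50 mm in diameter and 34 mm high, standing flat on the plate, with a dark bore on top. Point at its centre, half-way up; z up along its axis. About 0.3 kg.
- hub_mid (a point): Steel hexagonal hub, 44 mm across flats (51 mm across corners), 34 mm high, standing on the plate, with a dark bore on top. Point at its centre, half-way up; z up; two of its flats face +y and -y of its own frame, and at the start its axes are nearly parallel to the plate's (within 0.1 rad). About 0.3 kg.
- bush_mid (a point): Plain steel bush (short tube), 34 mm outside diameter, 22 mm bore, 28 mm high, standing upright on top of the pulley or of the hub, whichever is at the plate's +x end. Point at its centre, half-way up; z up along its axis. About 0.1 kg.
- plate_board_spot (a point): Fixed plywood board, 150 x 80 mm, 8 mm thick, with a flush dark rubber inlay: a rectangle 138 x 68 mm. The point is the centre of the inlay on the board's top face, 8 mm above the bench; x along the rectangle's length, y across it, z up.
- pulley_board_spot (a point): Fixed plywood board, 80 x 80 mm, 8 mm thick, with a flush dark rubber inlay: a full round disc 58 mm in diameter (the pulley's place). The point is the centre of the inlay on the board's top face, 8 mm above the bench; x and y along the board's edges, z up.
- hub_board_spot (a point): Fixed plywood board, 80 x 80 mm, 8 mm thick, with a flush dark rubber inlay: a hexagon 52 mm across flats (the hub's place; the hub may be turned any way about the vertical). The point is the centre of the inlay on the board's top face, 8 mm above the bench; x and y along the board's edges, z up.
- bush_board_spot (a point): Fixed plywood board, 80 x 80 mm, 8 mm thick, with a flush dark rubber inlay: a small ring 42 mm outside, with a bare-wood centre of 18 mm (the bush's place). The point is the centre of the inlay on the board's top face, 8 mm above the bench; x and y along the board's edges, z up.
- bin: Bystander: loose open blue plastic bin of small hardware, 100 x 130 x 45 mm high, beyond the work. Origin at the centre of its underside. To be left alone.
- carton: Bystander: loose open cardboard tray with a few spares, 100 x 140 x 45 mm high, beyond the work. Origin at the centre of its underside. To be left alone.
Mind the look-alikes: they are no part of the job. Of the things that look like the part that bears plate_mid, take the one that is farthest to the robot's right at the start.

How it is judged:
By the outcome, as a careful person would: the job done as asked, in the order asked, and still so for the second after the job is handed in, with the robot touching nothing.
It also fails if it takes over 112 s, if anything falls off the work surface, if the arm or the gripper's body presses on something with over 40 N, if the wrist force passes 120 N, or if a joint passes its speed limit or range.

### The arm

A 6-joint arm with a two-finger parallel gripper is mounted at the origin on the work surface. World frame = base frame: x ahead of the robot, y to its left, z up, the work surface at z = 0. Lengths are in m, angles in rad, forces in N, time in s.
With the tool pointing down it reaches from about 0.375 to 0.9 m from the base axis. Payload 3.1 kg.
Tool frame: the origin (TCP) lies on the centre line of the jaws, within the pads' length; the fingertips stand 25 mm ahead of it and the grasp point (between the pads) lies 6 mm ahead of it (robot.nose_length is the y of the fingertips in the tool frame, in m); y points along the fingers, z is the direction in which the jaws open and shut, and the axes are right-handed (so a half turn about y gives the same grasp; the last joint's range is limited). The gripper opens to 87 mm and grips with 3 to 60 N. Pads are 19 mm wide; open, the fingers measure 117 mm over their backs; the gripper's body (75 mm by 190 mm) begins 51 mm behind the grasp point.
Start: joints at [1.159, 0.527, 1.433, -0, 1.181, -0.178], TCP at [0.144, 0.608, 0.248] pointing down, gripper open.
Joint ranges: [-3.08, 3.08], [-0.75, 2.2], [0.22, 2.44], [-1.43, 4.57], [0, 2.65], [-2.85, 2.85]. Speed limits (rad/s): [2.79, 2.79, 3.14, 3.14, 3.14, 3.14].

### API

Orientations are given as a unit quaternion [x, y, z, w].
In Python, from rig import robot, eyes, ticket gives the robot as it stands.
- The arm moves only by the tool play_rows, never from a script. Its argument "series" is a list of rows, each a list of 7 numbers: the opening, from 0 (shut) to 1 (fully open), then the shift along the tool's x, y, z scaled (see below), then the turn, a rotation vector about the tool's x, y, z scaled (see below). In form: [[claw, dx, dy, dz, ax, ay, az], ...]. A call has 1 to 12 rows; each row shifts and turns the commanded pose from where the row before left it, along the tool's axes as they then stand; what a row does not reach is not made up. The controller multiplies each number of a shift by 100 mm and each number of a turn by 180 degrees. A row lasts 1/12 s, in which the tool goes at most 41.7 mm and 7.16 degrees, less where a joint would pass 70% of its speed; a pose out of reach is approached as far as the arm can. A call with a number of a shift or a turn outside -1 to 1 is refused whole. A call with a gripper value outside its range is refused whole. The fingers move at their own pace and stop on an object; "grip_force" is the grip in N (left out, the last holds). Time passes only in rows, so rows that do not move let the fingers close. It gives the time, the measured TCP pose, the force and the opening at its end, in the units of the state.
- robot.get_obs(): the state, without advancing time (a new reading comes with each control period).
- eyes.camera(name): name is "scene" or "side" or "wrist"; returns the picture (400x640x3 uint8, red, green, blue); there is no depth.
- eyes.camera_params(name): a dict with "K" (3x3 intrinsics, pixels), "rvec" (rotation vector, rad) and "tvec" (3), from world to camera coordinates, as OpenCV has them. Camera axes: x right, y down, z forward; pixel columns grow to the right and rows downward; lengths in m; the calibration is good to about 2 mm. A picture is of the moment at which its call begins: read the wrist's pose just before it. camera_params takes no time and is no camera call; for the wrist camera it gives the pose at the moment of the call.
- ticket.hand_in(): hands the job in, once; it reports no verdict.
The state is a dict: "time": time; "q": joint angles; "joint_velocities": joint speeds; "joint_torque": joint torques, N m; "position": TCP position; "tool_rot": TCP orientation; "ft_force": force on the tool from outside, world axes, zero at the start; "moment": the same for the moment, N m; "grip_width": finger opening in m.
Only numpy, scipy, OpenCV 4.12 (cv2) and the standard library are available. Lean on these libraries where they do the work, as an engineer would, in place of code of your own. Each camera call takes 0.05 s, during which the arm holds its last target.

## Working session

There is one attempt and no reset: what is moved stays moved. The work goes in short steps, Python scripts to look and compute and a tool call to move; the robot and the scene stay as the last step left them, time stands still between calls to the robot, and variables do not carry over. Pictures are saved under pics/ and viewed, and the job is handed in when it is done.

Besides the shell and the picture viewer there is one more tool, called after "Call:" as name([rows], argument=value, ...), one row to a line, values as JSON. play_rows: Moves the arm, as the interface text tells. Its arguments: {"type":"object","properties":{"series":{"type":"array","items":{"type":"array","items":{"type":"number"}}},"grip_force":{"type":"number"}},"required":["series"]}

```bash
ls -la; mkdir -p pics; python3 - <<'E'
from rig import robot, eyes, ticket
import cv2
print(robot.get_obs())
for n in ["scene","side","wrist"]:
    im=eyes.camera(n); cv2.imwrite(f"pics/{n}0.png",im[:,:,::-1]); print(n,eyes.camera_params(n))
E
```

```text
total 12
drwxr-xr-x  3 agent agent 4096 Dec  6 22:34 .
drwxr-xr-x 23 root  root  4096 Dec  6 22:34 ..
drwxr-xr-x  2 agent agent 4096 Dec  6 22:34 pics
{'time': 0.0, 'q': array([ 1.15947176e+00,  5.28461813e-01,  1.43388688e+00, -9.67136823e-06,
        1.18138304e+00, -1.78517075e-01]), 'joint_velocities': array([ 9.74277180e-04,  4.63649088e-05, -2.54418727e-04, -1.61527110e-03,
       -3.76142783e-04, -8.29513228e-04]), 'joint_torque': array([-1.16144103e-03, -4.40042210e+01, -1.76589704e+01,  6.31952821e-02,
        5.82905835e-02, -1.78745668e-04]), 'position': array([0.14390629, 0.60751978, 0.24657915]), 'tool_rot': array([ 0.70304589, -0.08233958,  0.08190599, -0.7015968 ]), 'ft_force': array([-0.11584634,  0.23609465,  0.4495287 ]), 'moment': array([-0.00038279,  0.00649427,  0.04265198]), 'grip_width': 0.087026259310201}
scene {'K': array([[510.67567527,   0.        , 323.08277651],
       [  0.        , 510.67567527, 198.13618793],
       [  0.        ,   0.        ,   1.        ]]), 'rvec': array([ 0.6978829 ,  2.46669814, -1.34568614]), 'tvec': array([ 0.49450326, -0.11191092,  1.47316862])}
side {'K': array([[398.20806735,   0.        , 317.6212286 ],
       [  0.        , 398.20806735, 198.86031306],
       [  0.        ,   0.        ,   1.        ]]), 'rvec': array([ 2.24760602, -0.86335762,  0.36416216]), 'tvec': array([-0.42904883,  0.35891955,  0.72021766])}
wrist {'K': array([[275.99848131,   0.        , 311.97776993],
       [  0.        , 275.99848131, 200.51132854],
       [  0.        ,   0.        ,   1.        ]]), 'rvec': array([-2.2944458 , -1.81317628, -0.23931916]), 'tvec': array([-0.62400943, -0.03017753,  0.3892637 ])}
```

View pics/scene0.png

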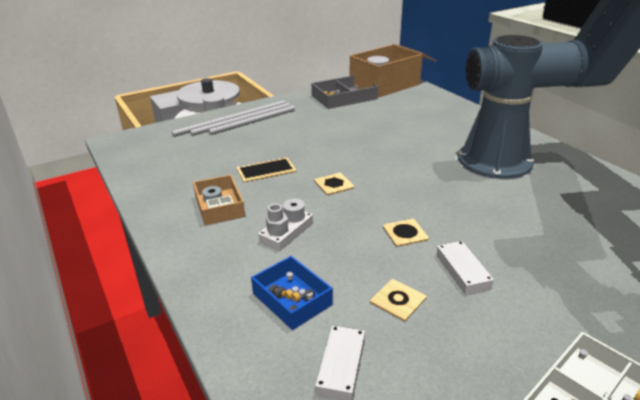

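View pics/side0.png

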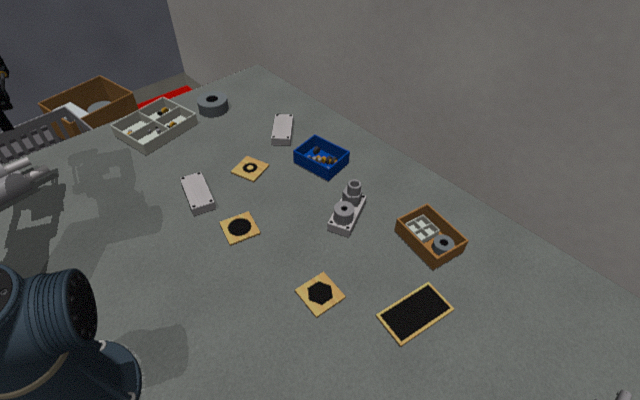

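View pics/wrist0.png

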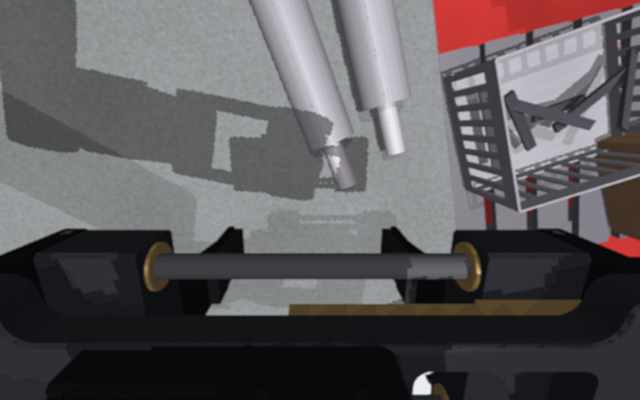

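The scene view shows the pile at about (287,225), with the boards at (266,168) rectangle, (334,183) hexagon, (405,231) disc and (398,298) ring. The two loose look-alike plates are at (465,265) and (342,360). Next I'll work out the geometry.

```bash
cat > h.py <<'E'
import numpy as np, cv2
from scipy.spatial.transform import Rotation as R
def cam(p):
    Rm=cv2.Rodrigues(np.array(p['rvec'],float))[0]; return np.array(p['K']),Rm,np.array(p['tvec'],float)
def back(p,uv,z):
    K,Rm,t=cam(p); d=Rm.T@np.linalg.solve(K,np.array([uv[0],uv[1],1.])); c=-Rm.T@t
    return c+d*(z-c[2])/d[2]
def proj(p,X):
    return cv2.projectPoints(np.atleast_2d(np.array(X,float)),np.array(p['rvec'],float),np.array(p['tvec'],float),np.array(p['K']),None)[0][:,0]
E
python3 - <<'E'
from rig import eyes
from h import *
ps=eyes.camera_params('scene'); pd=eyes.camera_params('side')
for n,a,b,z in [('plateboard',(266,168),(415,313),.008),('hubb',(334,183),(320,293),.008),('pulb',(405,231),(240,228),.008),('bushb',(398,298),(250,168),.008),
 ('pile pulleytop',(293,204),(344,209),.062),('bushtop',(275,209),(354,183),.09),('plateA',(465,266),(197,192),.028),('plateB',(342,360),(283,128),.028),('bin',(291,290),(321,158),.03),('carton',(219,198),(430,236),.03)]:
    print(n,back(ps,a,z).round(3),back(pd,b,z).round(3))
import cv2
s=cv2.imread('pics/scene0.png'); d=cv2.imread('pics/side0.png')
cv2.imwrite('pics/c1.png',cv2.resize(s[180:260,230:340],None,fx=7,fy=7,interpolation=cv2.INTER_CUBIC))
cv2.imwrite('pics/c2.png',cv2.resize(d[165:245,310:390],None,fx=7,fy=7,interpolation=cv2.INTER_CUBIC))
E
```

```text
plateboard [ 0.586 -0.296  0.008] [ 0.58  -0.304  0.008]
hubb [ 0.468 -0.126  0.008] [ 0.464 -0.136  0.008]
pulb [0.443 0.142 0.008] [0.439 0.131 0.008]
bushb [0.592 0.306 0.008] [0.588 0.297 0.008]
pile pulleytop [ 0.645 -0.022  0.062] [ 0.64  -0.028  0.062]
bushtop [0.706 0.012 0.09 ] [0.701 0.    0.09 ]
plateA [0.434 0.321 0.028] [0.418 0.292 0.028]
plateB [0.775 0.387 0.028] [0.763 0.362 0.028]
bin [0.769 0.197 0.03 ] [0.753 0.176 0.03 ]
carton [ 0.765 -0.187  0.03 ] [ 0.754 -0.207  0.03 ]
```

View pics/c1.png

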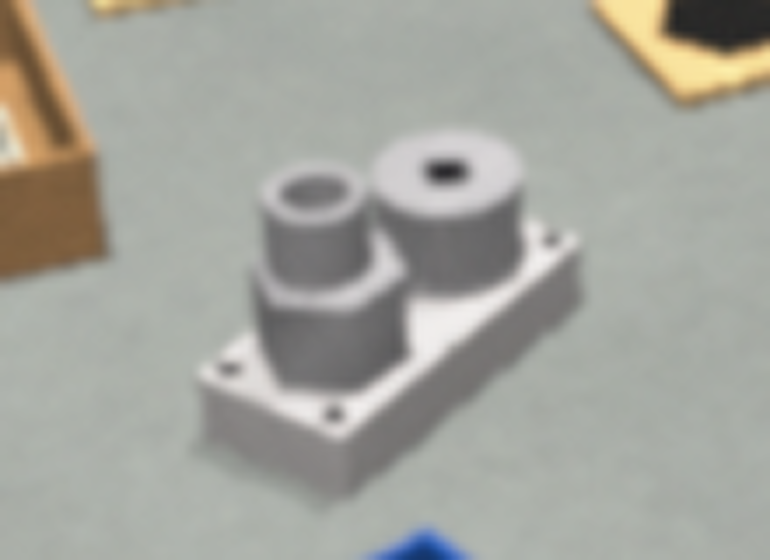

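View pics/c2.png

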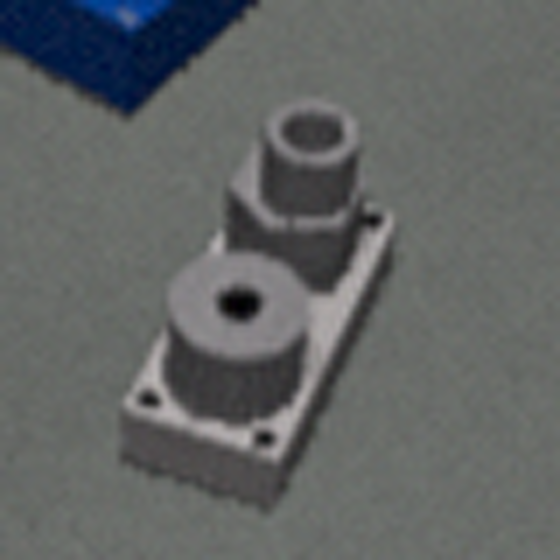

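```bash
python3 - <<'E'
from rig import eyes,robot
from h import *
ps=eyes.camera_params('scene'); pd=eyes.camera_params('side'); pw=eyes.camera_params('wrist')
o=robot.get_obs(); T=R.from_quat(o['tool_rot']).as_matrix(); print(T.round(3))
K,Rm,t=cam(pw); c=-Rm.T@t; print('cam in tool',(T.T@(c-o['position'])).round(4),'cam axes in tool (cols)\n',(T.T@Rm.T).round(3))
print('grasp px',proj(pw,[o['position']+T@[0,.006,0],o['position']+T@[0,.1,0],o['position']+T@[0,.2,0]]))
for n,p in (('scene',ps),('side',pd)):
    im=cv2.imread(f'pics/{n}0.png'); print(n)
    hsv=cv2.cvtColor(im,cv2.COLOR_BGR2HSV)
    for b,X in (('plate',(.583,-.3)),('hub',(.466,-.131)),('pul',(.441,.136)),('bush',(.59,.301))):
        u,v=proj(p,[*X,.008])[0]; r=55 if b=='plate' else 32
        x0,y0=int(u-r),int(v-r); sub=im[y0:int(v+r),x0:int(u+r)]; hs=hsv[y0:int(v+r),x0:int(u+r)]
        dark=(hs[:,:,2]<75).astype(np.uint8)
        nl,lab,st,ce=cv2.connectedComponentsWithStats(dark,connectivity=8)
        k=min(range(1,nl),key=lambda i: np.hypot(*(ce[i]-r))+(1e3 if st[i,4]<60 else 0))
        cn=max(cv2.findContours((lab==k).astype(np.uint8),cv2.RETR_EXTERNAL,cv2.CHAIN_APPROX_NONE)[0],key=cv2.contourArea)[:,0]+[x0,y0]
        W=np.array([back(p,q,.008)[:2] for q in cn]).astype(np.float32)*1000
        m=cv2.moments(W.reshape(-1,1,2)); rect=cv2.minAreaRect(W)
        print(b,'centroid',round(m['m10']/m['m00'],1),round(m['m01']/m['m00'],1),'rect',np.round(rect[0],1),np.round(rect[1],1),round(rect[2],1))
E
```

```text
[[ 0.973 -0.001  0.231]
 [-0.231 -0.002  0.973]
 [-0.    -1.    -0.002]]
cam in tool [-0.0719 -0.1362 -0.0002] cam axes in tool (cols)
 [[ 0.001  0.965  0.261]
 [-0.001 -0.261  0.965]
 [ 1.    -0.001  0.   ]]
grasp px [[312.30754463 257.60831874]
 [312.11846326 209.1720663 ]
 [312.02703236 185.7505637 ]]
scene
plate centroid 585.8 -297.9 rect [ 585.7 -298.1] [ 52.9 129.5] 80.1
hub centroid 466.4 -130.8 rect [ 467.3 -130.8] [38.1 42.6] 86.8
pul centroid 442.5 140.3 rect [442.1 140. ] [42.5 50.5] 57.8
bush centroid 591.5 304.3 rect [591.5 304.4] [30.3 35.3] 58.0
side
plate centroid 583.6 -301.2 rect [ 583.7 -301.1] [ 66.7 135.7] 80.5
hub centroid 463.9 -134.6 rect [ 463.5 -133.9] [49.3 54.5] 24.6
pul centroid 440.2 136.3 rect [439.4 135.7] [51.7 54.9] 48.3
bush centroid 589.1 300.4 rect [589.1 300. ] [36.  35.1] 19.7
```

```bash
cat >> h.py <<'E'
def go(pos,yawz=None,rot_first=False):
    """print delta in scaled tool axes. yawz deg of tool z axis in world"""
    from rig import robot
    o=robot.get_obs(); T=R.from_quat(o['tool_rot']).as_matrix(); p=o['position']
    y0=np.degrees(np.arctan2(T[1,2],T[0,2]))
    Tt=T
    if yawz is None: yawz=y0
    a=np.radians(yawz); z=np.array([np.cos(a),np.sin(a),0]); y=np.array([0,0,-1.]); Tt=np.c_[np.cross(y,z),y,z]
    rv=R.from_matrix(T.T@Tt).as_rotvec()/np.pi
    d=np.array(pos)-p
    F=Tt if rot_first else T
    print('t',round(o['time'],2),'pos',p.round(4),'yawz',round(y0,2),'w',round(o['grip_width'],4),'F',o['ft_force'].round(1))
    print('turn',rv.round(4),'rows',round(np.abs(rv).max()*180/7.16,1)); s=F.T@d*10
    print('shift',s.round(3),'rows',round(np.linalg.norm(s)/.417,1))
def snap(n,name):
    from rig import eyes
    p=eyes.camera_params(n); im=eyes.camera(n)[:,:,::-1].copy(); cv2.imwrite(f'pics/{name}.png',im)
    import pickle; pickle.dump(p,open(f'pics/{name}.pkl','wb')); return p,im
def load(name):
    import pickle; return pickle.load(open(f'pics/{name}.pkl','rb')),cv2.imread(f'pics/{name}.png')
E
python3 -c "
from h import *
go([.59,.30,.25]); go([.62,0,.25],119)"
```

```text
t 0.15 pos [0.1439 0.6076 0.2468] yawz 76.66 w 0.0872 F [-0.4  0.4 -0. ]
turn [ 0.0005 -0.     -0.0001] rows 0.0
shift [ 5.05  -0.031 -1.964] rows 13.0
t 0.15 pos [0.1439 0.6076 0.2468] yawz 76.66 w 0.0872 F [-0.4  0.4 -0. ]
turn [ 0.0005 -0.2352 -0.0003] rows 5.9
shift [ 6.034 -0.026 -4.814] rows 18.5
```

Call:
play_rows([
  [1,0.38,0,-0.15,0,0,0],
  [1,0.38,0,-0.15,0,0,0],
  [1,0.38,0,-0.15,0,0,0],
  [1,0.38,0,-0.15,0,0,0],
  [1,0.38,0,-0.15,0,0,0],
  [1,0.38,0,-0.15,0,0,0],
  [1,0.38,0,-0.15,0,0,0],
  [1,0.38,0,-0.15,0,0,0],
  [1,0.38,0,-0.15,0,0,0],
  [1,0.38,0,-0.15,0,0,0],
  [1,0.38,0,-0.15,0,0,0],
  [1,0.38,0,-0.15,0,0,0],
], grip_force=25)

```text
time: 1.15
position: [0.5476, 0.3262, 0.2472]
tool_rot: [0.702, -0.082, 0.082, -0.702]
ft_force: [-0.4, 0.4, -0.2]
grip_width: 0.0869
```

Call:
play_rows([
  [1,0.38,0,-0.15,0,0,0],
  [1,0,0,0,0,0,0],
  [1,0,0,0,0,0,0],
])

```text
time: 1.4
position: [0.5816, 0.3024, 0.2468]
tool_rot: [0.702, -0.084, 0.083, -0.702]
ft_force: [0.8, 1.1, -1.1]
grip_width: 0.0873
```

```bash
python3 -c "
from h import *
snap('wrist','w1')
go([.62,0,.22],119)"
```

```text
t 1.45 pos [0.5799 0.3036 0.2468] yawz 76.55 w 0.087 F [-0.5  0.2  0.3]
turn [-1.000e-04 -2.359e-01 -6.000e-04] rows 5.9
shift [ 1.097  0.267 -2.859] rows 7.4
```

View pics/w1.png

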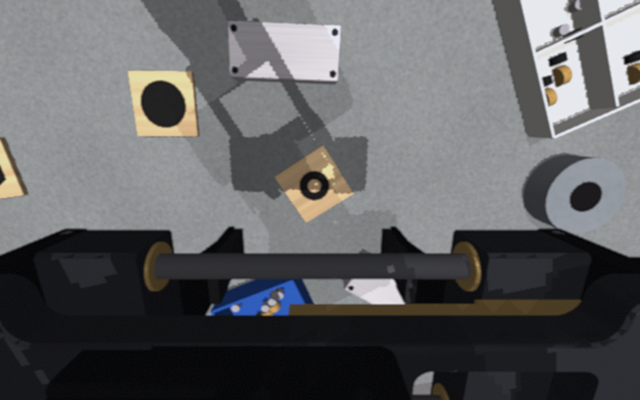

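Call:
play_rows([
  [1,0.137,0.033,-0.357,0,0,0],
  [1,0.137,0.033,-0.357,0,0,0],
  [1,0.137,0.033,-0.357,0,0,0],
  [1,0.137,0.033,-0.357,0,0,0],
  [1,0.137,0.033,-0.357,0,0,0],
  [1,0.137,0.033,-0.357,0,0,0],
  [1,0.137,0.033,-0.357,0,0,0],
  [1,0.137,0.033,-0.357,0,0,0],
  [1,0,0,0,0,-0.039,0],
  [1,0,0,0,0,-0.039,0],
  [1,0,0,0,0,-0.039,0],
  [1,0,0,0,0,-0.039,0],
])

```text
time: 2.45
position: [0.6194, 0.0029, 0.221]
tool_rot: [-0.701, -0.093, 0.094, 0.701]
ft_force: [0.3, 0.5, 0.1]
grip_width: 0.0869
```

Call:
play_rows([
  [1,0,0,0,0,-0.039,0],
  [1,0,0,0,0,-0.039,0],
  [1,0,0,0,0,0,0],
  [1,0,0,0,0,0,0],
])

```text
time: 2.78
position: [0.6198, 0.0029, 0.2211]
tool_rot: [-0.685, -0.175, 0.176, 0.685]
ft_force: [0.1, 0.0, -0.1]
grip_width: 0.0869
```

```bash
python3 -c "
from h import *
snap('wrist','w2')
go([.70,0.004,.15],119)"
```

```text
t 2.83 pos [0.6199 0.0027 0.2212] yawz 118.71 w 0.087 F [-0.1 -0.8  0.1]
turn [-0.0002 -0.0016 -0.0001] rows 0.0
shift [ 0.709  0.711 -0.373] rows 2.6
```

View pics/w2.png

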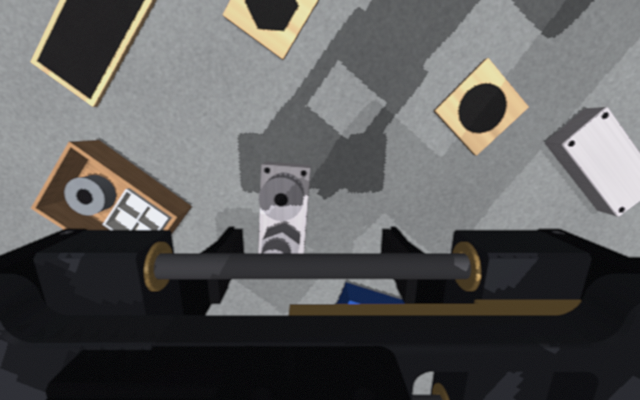

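Call:
play_rows([
  [1,0.24,0.1,-0.12,0,0,0],
  [1,0.24,0.1,-0.12,0,0,0],
  [1,0.24,0.1,-0.12,0,0,0],
  [1,0,0,0,0,0,0],
  [1,0,0,0,0,0,0],
])

```text
time: 3.25
position: [0.7011, 0.005, 0.1896]
tool_rot: [-0.685, -0.175, 0.176, 0.685]
ft_force: [-0.5, -0.9, 0.4]
grip_width: 0.0869
```

```bash
python3 - <<'E'
from h import *
p,im=snap('wrist','w3')
cv2.imwrite('pics/w3c.png',cv2.resize(im[60:250,210:430],None,fx=3.5,fy=3,interpolation=cv2.INTER_CUBIC)[:, :])
for nm,bs in (('w1',(('bush',(.590,.301)),('pul',(.441,.136)))),('w2',(('pul',(.441,.136)),)),('w3',())):
    p,im=load(nm); hsv=cv2.cvtColor(im,cv2.COLOR_BGR2HSV)
    for b,X in bs:
        u,v=proj(p,[*X,.008])[0]; r=34
        x0,y0=int(u-r),int(v-r); hs=hsv[y0:int(v+r),x0:int(u+r)]
        dark=(hs[:,:,2]<60).astype(np.uint8)
        nl,lab,st,ce=cv2.connectedComponentsWithStats(dark,connectivity=8)
        k=min(range(1,nl),key=lambda i: np.hypot(*(ce[i]-r))+(1e3 if st[i,4]<60 else 0))
        cn=max(cv2.findContours((lab==k).astype(np.uint8),cv2.RETR_EXTERNAL,cv2.CHAIN_APPROX_NONE)[0],key=cv2.contourArea)[:,0]+[x0,y0]
        W=np.array([back(p,q,.008)[:2] for q in cn]).astype(np.float32)*1000
        m=cv2.moments(W.reshape(-1,1,2)); rect=cv2.minAreaRect(W)
        print(nm,b,'px',proj(p,[*X,.008])[0].round(),'centroid',round(m['m10']/m['m00'],1),round(m['m01']/m['m00'],1),'rect',np.round(rect[0],1),np.round(rect[1],1),round(rect[2],1))
E
```

```text
w1 bush px [312. 186.] centroid 589.2 302.9 rect [589.2 302.6] [38.7 36.7] 31.4
w1 pul px [161. 105.] centroid 440.1 139.3 rect [439.9 139.3] [53.9 52.3] 76.4
w2 pul px [480. 108.] centroid 440.3 138.7 rect [439.9 138.6] [53.7 53.9] 28.7
```

View pics/w3c.png

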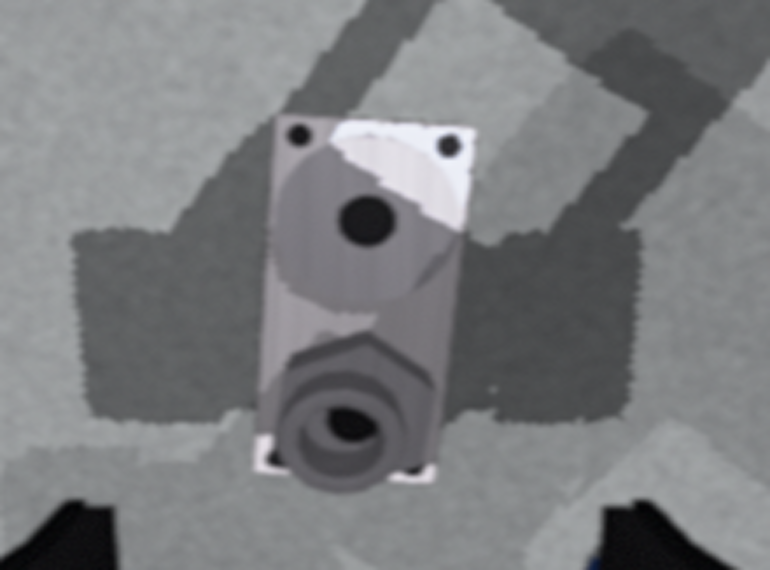

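```bash
python3 - <<'E'
from h import *
p,im=load('w3')
f=lambda u,v:(210+u/3.5,60+v/3)
print('pulley',back(p,f(368,220),.062).round(4)); print('bush',back(p,f(342,432),.09).round(4))
C=[back(p,f(*c),.028)[:2] for c in((277,116),(476,128),(434,483),(254,470))]
C=np.array(C);print(C.round(4),'mid',C.mean(0).round(4))
for i in range(4):
    d=C[(i+1)%4]-C[i]; print(np.linalg.norm(d).round(4),np.degrees(np.arctan2(d[1],d[0])).round(1))
H=[back(p,f(*c),.062)[:2] for c in((290,362),(362,335),(433,388))]; print('hub corners',np.array(H).round(4),[np.linalg.norm(np.subtract(H[i],H[i+1])).round(4) for i in (0,1)],[np.degrees(np.arctan2(*(np.subtract(H[i],H[i+1]))[::-1])).round(1) for i in (0,1)])
go([.70,0.004,.15],119)
E
```

```text
pulley [ 0.6421 -0.0233  0.062 ]
bush [ 6.983e-01 -3.000e-04  9.000e-02]
[[ 0.6253 -0.0623]
 [ 0.6008 -0.0096]
 [ 0.7174  0.0433]
 [ 0.7409 -0.0106]] mid [ 0.6711 -0.0098]
0.0581 114.9
0.128 24.4
0.0588 -66.4
0.1266 -155.9
hub corners [[ 0.6916 -0.0208]
 [ 0.6743 -0.0075]
 [ 0.6801  0.0184]] [np.float64(0.0218), np.float64(0.0265)] [np.float64(-37.5), np.float64(-102.5)]
t 3.3 pos [0.7003 0.005  0.1903] yawz 118.74 w 0.0873 F [-0.4 -0.3  0.5]
turn [-0.0005 -0.0014 -0.0006] rows 0.0
shift [-0.007  0.403 -0.008] rows 1.0
```

```bash
python3 - <<'E'
from h import *
p,im=load('w3')
c=im[150:235,270:360]; c=cv2.convertScaleAbs(c,alpha=1.7)
c=cv2.resize(c,None,fx=7,fy=7,interpolation=cv2.INTER_CUBIC)
def ring(z,r,X,col):
    th=np.linspace(0,2*np.pi,90); P=proj(p,np.c_[X[0]+r*np.cos(th),X[1]+r*np.sin(th),np.full(90,z)])
    q=((P-[270,150]+.5)*7).round().astype(np.int32); cv2.polylines(c,[q],True,col,1)
ring(.09,.017,(.6983,-.0003),(0,0,255)); ring(.09,.011,(.6983,-.0003),(0,0,255)); ring(.09,.017,(.7005,.003),(0,255,0))
cv2.imwrite('pics/w3d.png',c)
s=cv2.imread('pics/scene0.png'); d=cv2.imread('pics/side0.png')
from rig import eyes
out=[]
for n,img,x0,y0 in (('scene',s,250,190),('side',d,320,165)):
    p=eyes.camera_params(n); c=cv2.resize(img[y0:y0+60,x0:x0+70],None,fx=6,fy=6,interpolation=cv2.INTER_CUBIC)
    for X,z,r,col in (((.6983,-.0003),.09,.017,(0,0,255)),((.7005,.003),.09,.017,(0,255,0)),((.642,-.0233),.062,.025,(255,0,0))):
        th=np.linspace(0,2*np.pi,90); P=proj(p,np.c_[X[0]+r*np.cos(th),X[1]+r*np.sin(th),np.full(90,z)])
        cv2.polylines(c,[((P-[x0,y0]+.5)*6).round().astype(np.int32)],True,col,1)
    out.append(c)
cv2.imwrite('pics/cc.png',np.vstack(out))
E
```

```text
(no output)
```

View pics/w3d.png

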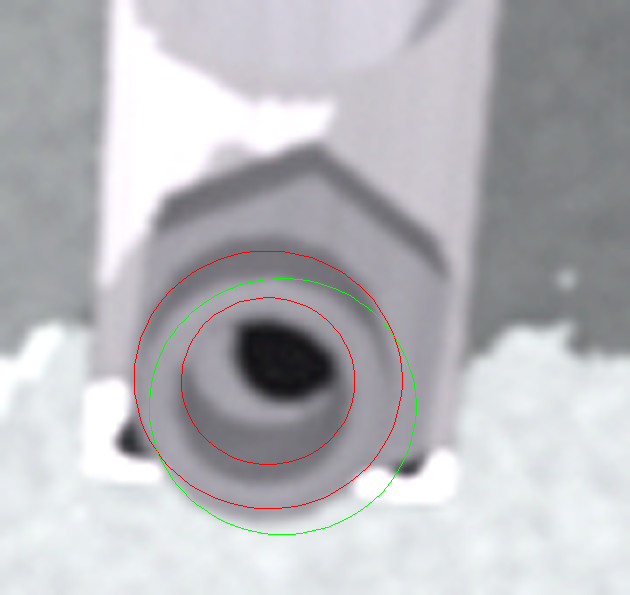

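View pics/cc.png

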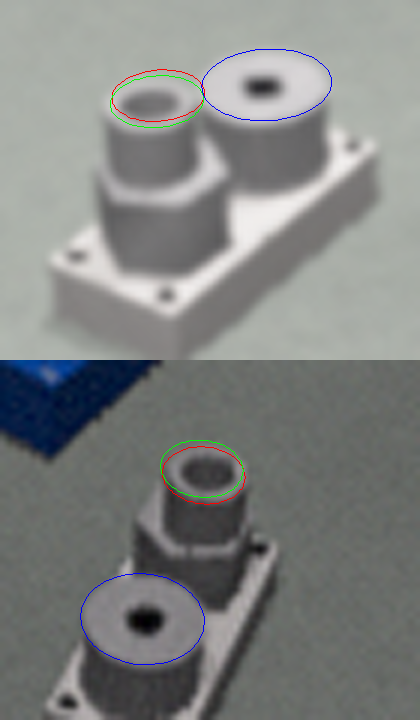

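```bash
python3 -c "
from h import *
go([.6995,0.0008,.092],113.5,True)"
```

```text
t 3.3 pos [0.7003 0.005  0.1903] yawz 118.74 w 0.0873 F [-0.4 -0.3  0.5]
turn [-0.0004  0.0291 -0.0006] rows 0.7
shift [-0.024  0.983 -0.035] rows 2.4
```

Call:
play_rows([
  [0.75,0,0,0,0,0.029,0],
  [0.75,-0.024,0.3,-0.035,0,0,0],
  [0.75,0,0.3,0,0,0,0],
  [0.75,0,0.2,0,0,0,0],
  [0.75,0,0.13,0,0,0,0],
  [0.75,0,0.05,0,0,0,0],
  [0.75,0,0,0,0,0,0],
  [0.75,0,0,0,0,0,0],
])

```text
time: 3.97
position: [0.7008, 0.0002, 0.0944]
tool_rot: [0.692, 0.145, -0.144, -0.692]
ft_force: [0.2, -0.1, -0.0]
grip_width: 0.0655
```

```bash
python3 -c "
from h import *
go([.6995,0.0008,.092],113.5)
snap('side','s1');p,im=snap('scene','s2')
a=load('s1')[1]
cv2.imwrite('pics/s12.png',np.hstack([cv2.resize(a[120:260,270:400],(520,560)),cv2.resize(im[150:270,230:350],(560,560))])[:, :800])"
```

```text
t 3.97 pos [7.008e-01 2.000e-04 9.440e-02] yawz 113.55 w 0.0655 F [ 0.2 -0.1 -0. ]
turn [0.0003 0.0003 0.0005] rows 0.0
shift [-0.01   0.024  0.011] rows 0.1
```

View pics/s12.png

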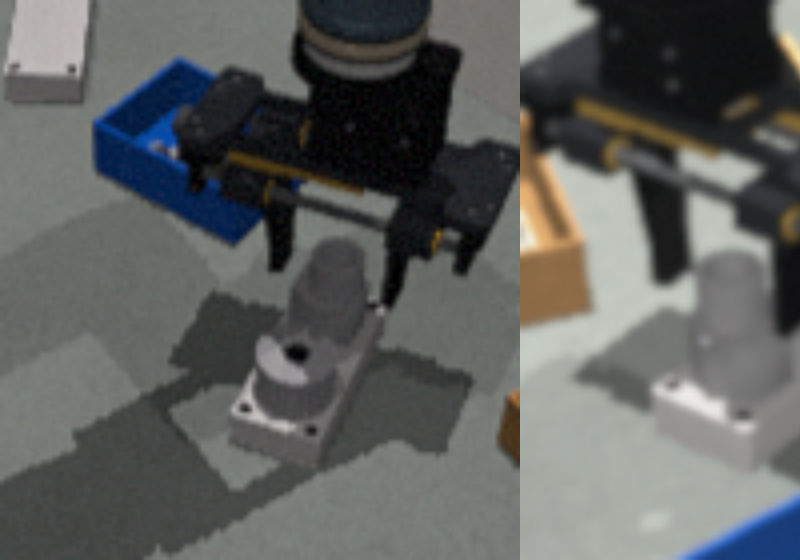

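Call:
play_rows([
  [0.3,-0.01,0.02,0.01,0,0,0],
  [0,0,0,0,0,0,0],
  [0,0,0,0,0,0,0],
  [0,0,0,0,0,0,0],
  [0,0,0,0,0,0,0],
  [0,0,0,0,0,0,0],
  [0,0,0,0,0,0,0],
  [0,0,0,0,0,0,0],
], grip_force=20)

```text
time: 4.73
position: [0.6991, 0.0006, 0.0912]
tool_rot: [0.692, 0.144, -0.144, -0.692]
ft_force: [0.6, 0.1, 0.6]
grip_width: 0.0323
```

```bash
python3 -c "
from h import *
go([.589,.302,.15])"
```

```text
t 4.73 pos [6.991e-01 6.000e-04 9.120e-02] yawz 113.56 w 0.0323 F [0.6 0.1 0.6]
turn [0.0001 0.     0.0001] rows 0.0
shift [ 0.196 -0.589  3.203] rows 7.8
```

Call:
play_rows([
  [0,0,-0.05,0,0,0,0],
  [0,0,-0.15,0,0,0,0],
  [0,0,-0.25,0,0,0,0],
  [0,0,-0.15,0,0,0,0],
  [0,0.02,0,0.2,0,0,0],
  [0,0.02,0,0.35,0,0,0],
  [0,0.02,0,0.38,0,0,0],
  [0,0.02,0,0.38,0,0,0],
  [0,0.02,0,0.38,0,0,0],
  [0,0.02,0,0.38,0,0,0],
  [0,0.02,0,0.38,0,0,0],
  [0,0.02,0,0.35,0,0,0],
])

```text
time: 5.73
position: [0.6002, 0.2657, 0.1512]
tool_rot: [-0.692, -0.144, 0.145, 0.692]
ft_force: [0.9, -0.5, -1.2]
grip_width: 0.0324
```

Call:
play_rows([
  [0,0.03,0,0.2,0,0,0],
  [0,0,0,0.15,0,0,0],
  [0,0,0,0,0,0,0],
  [0,0,0,0,0,0,0],
])

```text
time: 6.07
position: [0.5902, 0.2971, 0.1511]
tool_rot: [0.692, 0.145, -0.145, -0.692]
ft_force: [1.0, -1.3, -1.3]
grip_width: 0.0323
```

```bash
python3 -c "
from h import *
p,im=snap('wrist','w4');p,im2=snap('side','s4')
cv2.imwrite('pics/w4c.png',np.hstack([cv2.resize(im,(480,300)),im2[100:400,150:450]]))
go([.589,.302,.15])"
```

```text
t 6.17 pos [0.591  0.2956 0.1511] yawz 113.49 w 0.0325 F [ 0.5 -1.1 -0.4]
turn [ 0.0002 -0.     -0.    ] rows 0.0
shift [0.007 0.011 0.066] rows 0.2
```

View pics/w4c.png

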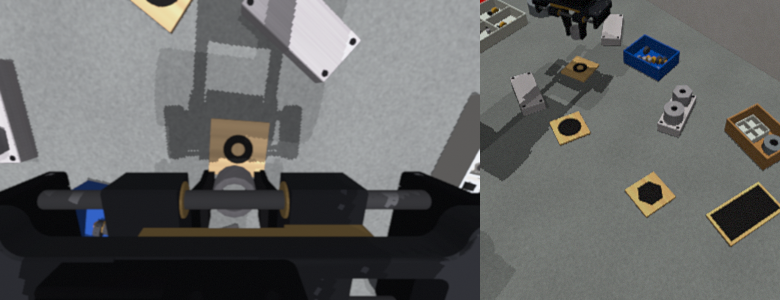

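```bash
cat >> h.py <<'E'
def inlay(p,im,X,r=40,thr=60,z=.008):
    hsv=cv2.cvtColor(im,cv2.COLOR_BGR2HSV); u,v=proj(p,[*X,z])[0]
    x0,y0=max(int(u-r),0),max(int(v-r),0); hs=hsv[y0:int(v+r),x0:int(u+r)]
    nl,lab,st,ce=cv2.connectedComponentsWithStats((hs[:,:,2]<thr).astype(np.uint8),connectivity=8)
    k=min(range(1,nl),key=lambda i: np.hypot(*(ce[i]-[u-x0,v-y0]))+(1e3 if st[i,4]<60 else 0))
    cn=max(cv2.findContours((lab==k).astype(np.uint8),cv2.RETR_EXTERNAL,cv2.CHAIN_APPROX_NONE)[0],key=cv2.contourArea)[:,0]+[x0,y0]
    W=np.array([back(p,q,z)[:2] for q in cn]).astype(np.float32)*1000
    m=cv2.moments(W.reshape(-1,1,2)); rc=cv2.minAreaRect(W)
    print('px',(round(u),round(v)),'centroid',round(m['m10']/m['m00'],1),round(m['m01']/m['m00'],1),'rect',np.round(rc[0],1),np.round(rc[1],1),round(rc[2],1))
E
python3 -c "
from h import *
p,im=load('w4'); inlay(p,im,(.589,.302),30); 
p,im2=load('s4'); inlay(p,im2,(.466,-.131),30,75)
p,im=load('w4');cv2.imwrite('pics/w4d.png',cv2.resize(cv2.convertScaleAbs(im[170:300,240:390],alpha=1.5),None,fx=5,fy=4.5))
"
```

```text
px (317, 198) centroid 589.5 302.7 rect [589.6 302.8] [37.9 37.9] 23.6
px (319, 291) centroid 464.0 -134.3 rect [ 464.7 -134.2] [49.2 54.4] 87.5
```

View pics/w4d.png

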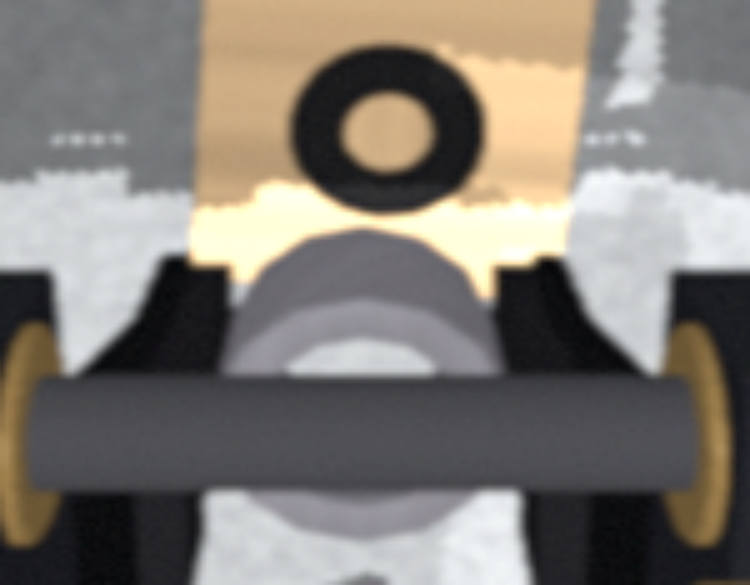

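```bash
python3 -c "
from h import *
# camera in tool frame fixed: cam pos, axes
C=np.array([-.0719,-.1362,-.0002]); A=np.array([[.001,.965,.261],[-.001,-.261,.965],[1,-.001,0]])
K=load('w4')[0]['K']
for dx in (-.002,0,.002):
  for yy in (.0012,.029):
    th=np.linspace(0,2*np.pi,73); P=np.c_[dx+.017*np.cos(th),np.full(73,yy),.017*np.sin(th)]
    q=(P-C)@A; u=q@np.array(K).T; u=u[:,:2]/u[:,2:]; print(dx,yy,'rows',u[:,1].min().round(1),u[:,1].max().round(1),'cols',u[:,0].min().round(1),u[:,0].max().round(1))
"
```

```text
-0.002 0.0012 rows 229.1 285.8 cols 281.1 343.3
-0.002 0.029 rows 213.1 262.3 cols 285.7 338.5
0 0.0012 rows 232.7 289.0 cols 281.2 343.2
0 0.029 rows 216.2 265.0 cols 285.8 338.5
0.002 0.0012 rows 236.2 292.1 cols 281.3 343.1
0.002 0.029 rows 219.2 267.7 cols 285.9 338.4
```

```bash
python3 -c "
from h import *
go([.5882,.3021,.05])"
```

```text
t 6.17 pos [0.591  0.2956 0.1511] yawz 113.49 w 0.0325 F [ 0.5 -1.1 -0.4]
turn [ 0.0002 -0.     -0.    ] rows 0.0
shift [-0.     1.011  0.071] rows 2.4
```

Call:
play_rows([
  [0,0,0.25,0.07,0,0,0],
  [0,0,0.35,0,0,0,0],
  [0,0,0.25,0,0,0,0],
  [0,0,0.11,0,0,0,0],
  [0,0,0.05,0,0,0,0],
  [0,0,0,0,0,0,0],
  [0,0,0,0,0,0,0],
])

```text
time: 6.75
position: [0.589, 0.303, 0.0512]
tool_rot: [-0.692, -0.145, 0.143, 0.692]
ft_force: [-0.1, 0.2, -2.1]
grip_width: 0.0324
```

```bash
python3 -c "
from h import *
go([.5882,.3021,.0385])
p,im=snap('side','s5');p2,im2=snap('scene','c5')
cv2.imwrite('pics/s5c.png',np.hstack([cv2.resize(im[120:200,200:300],None,fx=4,fy=4),cv2.resize(im2[240:320,350:450],None,fx=4,fy=4)]))
"
```

```text
t 6.75 pos [0.589  0.303  0.0512] yawz 113.5 w 0.0324 F [-0.1  0.2 -2.1]
turn [0.0001 0.     0.0007] rows 0.0
shift [-0.011  0.127 -0.005] rows 0.3
```

View pics/s5c.png

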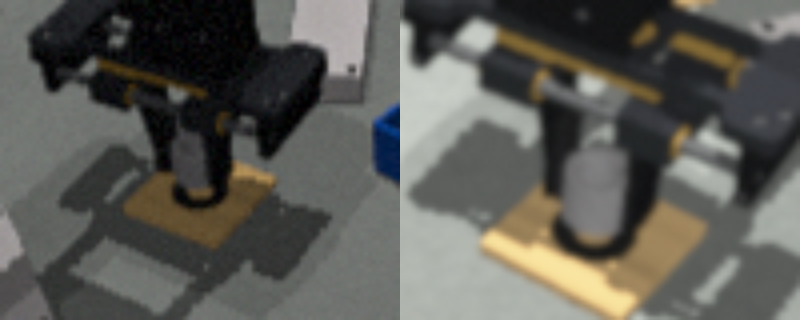

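Call:
play_rows([
  [0,-0.01,0.05,0,0,0,0],
  [0,0,0.04,0,0,0,0],
  [0,0,0.025,0,0,0,0],
  [0,0,0,0,0,0,0],
  [0,0,0,0,0,0,0],
])

```text
time: 7.27
position: [0.5864, 0.3031, 0.0384]
tool_rot: [0.692, 0.144, -0.145, -0.692]
ft_force: [-1.1, -0.2, -1.6]
grip_width: 0.0325
```

Call:
play_rows([
  [0,0,0.012,0,0,0,0],
  [0,0,0,0,0,0,0],
  [0,0,0,0,0,0,0],
])

```text
time: 7.52
position: [0.5867, 0.3031, 0.0374]
tool_rot: [0.692, 0.144, -0.144, -0.692]
ft_force: [-0.2, 0.8, -1.0]
grip_width: 0.0324
```

```bash
python3 -c "
from h import *
go([.5882,.3021,.0375])"
```

```text
t 7.52 pos [0.5867 0.3031 0.0374] yawz 113.56 w 0.0324 F [-0.2  0.8 -1. ]
turn [0. 0. 0.] rows 0.0
shift [ 0.01  -0.001 -0.015] rows 0.0
```

Call:
play_rows([
  [0,0.01,0.005,-0.01,0,0,0],
  [0,0,0,0,0,0,0],
  [0.45,0,0,0,0,0,0],
  [0.5,0,0,0,0,0,0],
  [0.6,0,0,0,0,0,0],
  [0.6,0,0,0,0,0,0],
  [0.6,0,-0.1,0,0,0,0],
  [0.7,0,-0.3,0,0,0,0],
  [0.7,0,-0.4,0,0,0,0],
  [0.7,0,-0.4,0,0,0,0],
  [0.7,0,0,0,0,0,0],
  [0.7,0,0,0,0,0,0],
])

```text
time: 8.52
position: [0.5902, 0.3032, 0.1612]
tool_rot: [-0.692, -0.147, 0.142, 0.692]
ft_force: [-0.9, -0.6, -0.1]
grip_width: 0.0607
```

```bash
python3 -c "
from h import *
go([.67,-.01,.20],114.2)
p,im=snap('wrist','w6');p2,im2=snap('scene','c6')
cv2.imwrite('pics/s6c.png',np.hstack([cv2.resize(im[150:240,260:360],None,fx=4,fy=4),cv2.resize(im2[250:340,350:450],None,fx=4,fy=4)]))
"
```

```text
t 8.52 pos [0.5902 0.3032 0.1612] yawz 113.57 w 0.0607 F [-0.9 -0.6 -0.1]
turn [ 0.0003 -0.0035  0.0026] rows 0.1
shift [-0.518 -0.389 -3.19 ] rows 7.8
```

View pics/s6c.png

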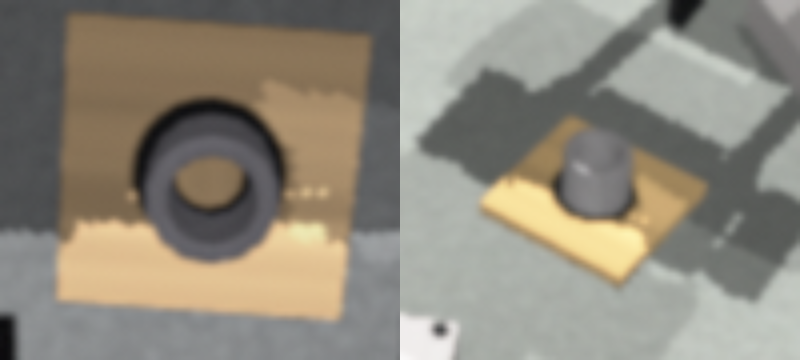

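```bash
python3 - <<'E'
from h import *
def rings(nm,x0,y0,x1,y1,f,L,out):
    p,im=load(nm); c=cv2.resize(im[y0:y1,x0:x1],None,fx=f,fy=f,interpolation=cv2.INTER_CUBIC)
    for X,z,r,col in L:
        th=np.linspace(0,2*np.pi,90); P=proj(p,np.c_[X[0]+r*np.cos(th),X[1]+r*np.sin(th),np.full(90,z)])
        cv2.polylines(c,[((P-[x0,y0]+.5)*f).round().astype(np.int32)],True,col,1)
    return c
L=[((.5893,.3026),.036,.017,(0,0,255)),((.5893,.3026),.036,.011,(0,0,255)),((.5893,.3026),.008,.021,(0,255,0))]
a=rings('w6',260,150,360,240,7,L,0)
cv2.imwrite('pics/s6d.png',a[:600])
E
```

```text
(no output)
```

View pics/s6d.png

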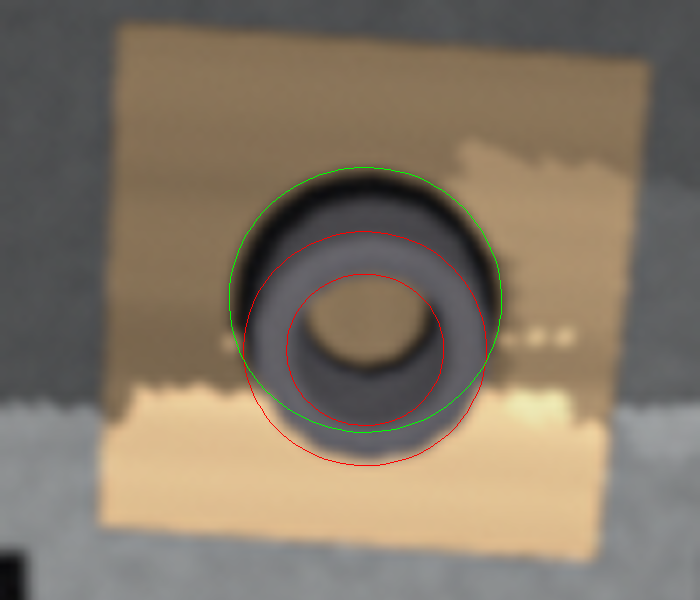

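Call:
play_rows([
  [0.9,-0.065,-0.04,-0.3,0,0,0],
  [0.9,-0.065,-0.05,-0.4,0,0,0],
  [0.9,-0.065,-0.05,-0.4,0,0,0],
  [0.9,-0.065,-0.05,-0.4,0,0,0],
  [0.9,-0.065,-0.05,-0.4,0,0,0],
  [0.9,-0.065,-0.05,-0.4,0,0,0],
  [0.9,-0.065,-0.05,-0.4,0,0,0],
  [0.9,-0.065,-0.05,-0.3,0,0,0],
  [0.9,0,0,-0.19,0,-0.003,0],
  [0.9,0,0,0,0,0,0],
  [0.9,0,0,0,0,0,0],
  [0.9,0,0,0,0,0,0],
])

```text
time: 9.62
position: [0.6664, -0.0097, 0.1941]
tool_rot: [-0.691, -0.146, 0.149, 0.692]
ft_force: [-0.1, -0.0, 0.2]
grip_width: 0.0784
```

```bash
python3 -c "
from h import *
go([.642,-.0235,.06],114.2)
p,im=snap('wrist','w7')
cv2.imwrite('pics/w7c.png',cv2.resize(cv2.convertScaleAbs(im[120:235,260:380],alpha=1.2),None,fx=5,fy=5,interpolation=cv2.INTER_CUBIC))
"
```

```text
t 9.62 pos [ 0.6664 -0.0097  0.1941] yawz 114.1 w 0.0784 F [-0.1 -0.   0.2]
turn [-0.001  -0.0005 -0.0011] rows 0.0
shift [-0.275  1.342 -0.031] rows 3.3
```

View pics/w7c.png

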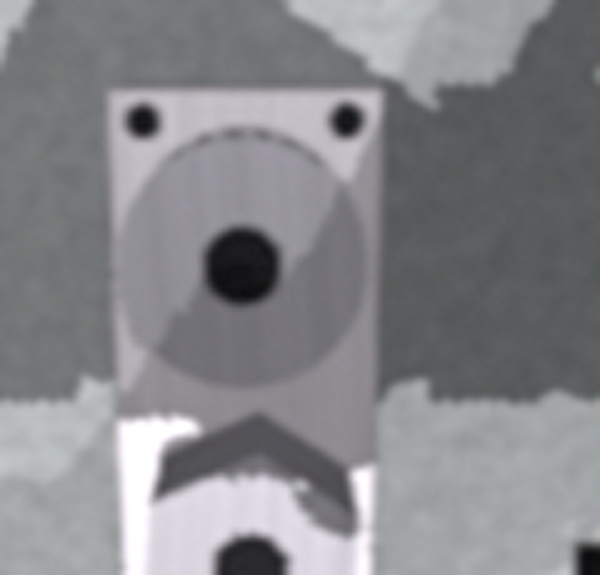

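```bash
python3 - <<'E'
from h import *
p,im=load('w7')
f=lambda u,v:(259.6+u/5,119.6+v/5)
print('pulley',back(p,f(242,265),.062).round(4), 'disc',back(p,f(242,258),.062).round(4),'hub',back(p,f(251,572),.062).round(4))
C=np.array([back(p,f(*c),.028)[:2] for c in ((109,90),(384,90),(377,465),(117,395),(143,121),(346,121))])
for i,j in ((0,1),(1,2),(3,0)): d=C[j]-C[i]; print(np.linalg.norm(d).round(4),np.degrees(np.arctan2(d[1],d[0])).round(1))
H=[back(p,f(*c),.062)[:2] for c in((165,497-25),(257,455),(352,505))]
H=[back(p,f(*c),.028)[:2] for c in((165,460),(257,413),(345,463))]
H=np.array(H); print(H.round(4)); 
for i,j in ((0,1),(1,2),(0,2)): d=H[j]-H[i]; print(np.linalg.norm(d).round(4),np.degrees(np.arctan2(d[1],d[0])).round(1))
E
```

```text
pulley [ 0.6421 -0.024   0.062 ] disc [ 0.6408 -0.0246  0.062 ] hub [0.7002 0.0037 0.062 ]
0.0588 114.1
0.084 24.3
0.0674 -156.0
[[ 0.6957 -0.02  ]
 [ 0.6769 -0.0053]
 [ 0.6795  0.018 ]]
0.0239 141.9
0.0234 83.5
0.0413 113.0
```

Call:
play_rows([
  [0.9,-0.15,0.2,-0.035,0,0,0],
  [0.9,-0.125,0.35,0,0,0,0],
  [0.9,0,0.3,0,0,0,0],
  [0.9,0,0.2,0,0,0,0],
  [0.9,0,0.15,0,0,0,0],
  [0.9,0,0.08,0,0,0,0],
  [0.9,0,0.05,0,0,0,0],
  [0.9,0,0,0,0,0,0],
  [0.9,0,0,0,0,0,0],
])

```text
time: 10.42
position: [0.6446, -0.0245, 0.0635]
tool_rot: [0.692, 0.148, -0.148, -0.691]
ft_force: [0.2, 0.2, 0.8]
grip_width: 0.0784
```

```bash
python3 -c "
from h import *
go([.642,-.024,.06],114.2)"
```

```text
t 10.42 pos [ 0.6446 -0.0245  0.0635] yawz 114.16 w 0.0784 F [0.2 0.2 0.8]
turn [ 0.0002 -0.0002  0.0002] rows 0.0
shift [-0.022  0.035  0.015] rows 0.1
```

Call:
play_rows([
  [0.7,-0.02,0.03,0.012,0,0,0],
  [0.5,0,0,0,0,0,0],
  [0,0,0,0,0,0,0],
  [0,0,0,0,0,0,0],
  [0,0,0,0,0,0,0],
  [0,0,0,0,0,0,0],
  [0,0,0,0,0,0,0],
], grip_force=30)

```text
time: 11.0
position: [0.642, -0.0248, 0.0603]
tool_rot: [0.692, 0.148, -0.147, -0.692]
ft_force: [-0.6, 0.0, 1.9]
grip_width: 0.0496
```

```bash
python3 -c "
from h import *
go([.440,.139,.13])"
```

```text
t 11.0 pos [ 0.642  -0.0248  0.0603] yawz 114.09 w 0.0496 F [-0.6  0.   1.9]
turn [0.     0.     0.0001] rows 0.0
shift [-1.175 -0.697  2.32 ] rows 6.5
```

Call:
play_rows([
  [0,0,-0.05,0,0,0,0],
  [0,0,-0.15,0,0,0,0],
  [0,0,-0.25,0,0,0,0],
  [0,0,-0.25,0,0,0,0],
  [0,-0.1,0,0.2,0,0,0],
  [0,-0.18,0,0.35,0,0,0],
  [0,-0.18,0,0.36,0,0,0],
  [0,-0.18,0,0.36,0,0,0],
  [0,-0.18,0,0.36,0,0,0],
  [0,-0.18,0,0.36,0,0,0],
  [0,-0.12,0,0.22,0,0,0],
  [0,-0.05,0,0.11,0,0,0],
])

```text
time: 12.0
position: [0.4348, 0.1408, 0.1296]
tool_rot: [-0.691, -0.146, 0.151, 0.692]
ft_force: [-0.1, -0.3, -3.7]
grip_width: 0.0493
```

Call:
play_rows([
  [0,0,0,0,0,0,0],
  [0,0,0,0,0,0,0],
  [0,0,0,0,0,0,0],
])

```text
time: 12.25
position: [0.4427, 0.1387, 0.1302]
tool_rot: [0.692, 0.149, -0.146, -0.691]
ft_force: [0.3, -0.1, -3.8]
grip_width: 0.0494
```

```bash
python3 -c "
from h import *
go([.440,.139,.05])
p,im=snap('wrist','w8'); inlay(p,im,(.440,.139),45)
cv2.imwrite('pics/w8c.png',cv2.resize(cv2.convertScaleAbs(im[150:300,230:400],alpha=1.3),None,fx=4,fy=4,interpolation=cv2.INTER_CUBIC))
"
```

```text
t 12.25 pos [0.4427 0.1387 0.1302] yawz 114.08 w 0.0494 F [ 0.3 -0.1 -3.8]
turn [0.0005 0.     0.001 ] rows 0.0
shift [-0.026  0.802  0.015] rows 1.9
px (313, 200) centroid 432.5 135.4 rect [433.1 135.9] [39.2 54.5] 22.9
```

View pics/w8c.png

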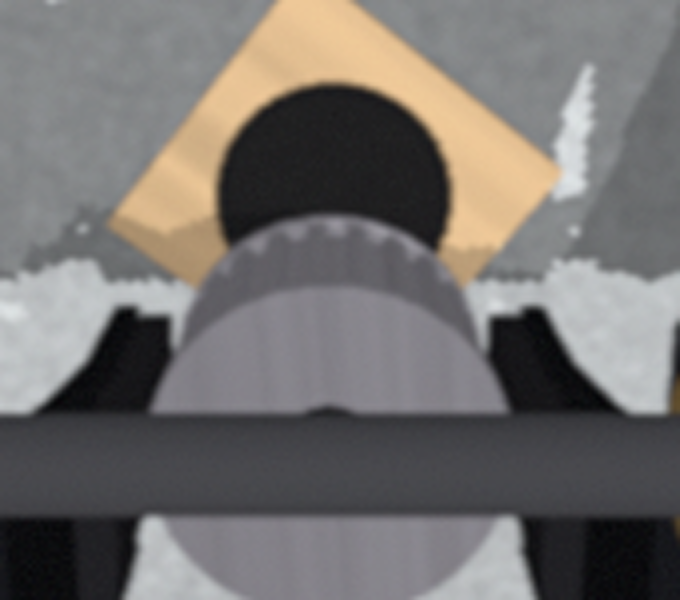

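```bash
cat >> h.py <<'E'
def inhand(r,ys,dxs=(-.002,0,.002)):
    C=np.array([-.0719,-.1362,-.0002]); A=np.array([[.001,.965,.261],[-.001,-.261,.965],[1,-.001,0]])
    K=load('w4')[0]['K']; th=np.linspace(0,2*np.pi,73)
    for dx in dxs:
      for yy in ys:
        q=(np.c_[dx+r*np.cos(th),np.full(73,yy),r*np.sin(th)]-C)@A; u=q@np.array(K).T; u=u[:,:2]/u[:,2:]; print(dx,yy,'rows',u[:,1].min().round(1),u[:,1].max().round(1),'cols',u[:,0].min().round(1),u[:,0].max().round(1))
E
python3 -c "
from h import *
inhand(.025,(-.0017,.0323))"
```

```text
-0.002 -0.0017 rows 216.6 301.4 cols 265.6 358.8
-0.002 0.0323 rows 199.5 270.6 cols 274.0 350.3
0 -0.0017 rows 220.2 304.5 cols 265.8 358.7
0 0.0323 rows 202.5 273.3 cols 274.1 350.2
0.002 -0.0017 rows 223.9 307.5 cols 265.9 358.5
0.002 0.0323 rows 205.6 275.9 cols 274.2 350.1
```

Call:
play_rows([
  [0,-0.02,0.2,0.01,0,0,0],
  [0,0,0.25,0,0,0,0],
  [0,0,0.2,0,0,0,0],
  [0,0,0.1,0,0,0,0],
  [0,0,0.05,0,0,0,0],
  [0,0,0,0,0,0,0],
  [0,0,0,0,0,0,0],
  [0,0,0,0,0,0,0],
])

```text
time: 12.97
position: [0.4392, 0.1391, 0.0505]
tool_rot: [0.692, 0.148, -0.147, -0.691]
ft_force: [1.1, -0.4, -3.8]
grip_width: 0.049
```

```bash
python3 -c "
from h import *
go([.440,.139,.0405])
p,im=snap('scene','c9'); go([.440,.139,.0405])
cv2.imwrite('pics/c9c.png',cv2.resize(im[180:260,360:460],None,fx=6,fy=6,interpolation=cv2.INTER_CUBIC))
"
```

```text
t 12.97 pos [0.4392 0.1391 0.0505] yawz 114.07 w 0.049 F [ 1.1 -0.4 -3.8]
turn [0.0002 0.     0.0006] rows 0.0
shift [ 0.007  0.1   -0.004] rows 0.2
t 13.02 pos [0.4391 0.1392 0.0507] yawz 114.08 w 0.0493 F [-0.4  0.2 -2.7]
turn [0.0002 0.     0.0006] rows 0.0
shift [ 0.008  0.102 -0.005] rows 0.2
```

View pics/c9c.png

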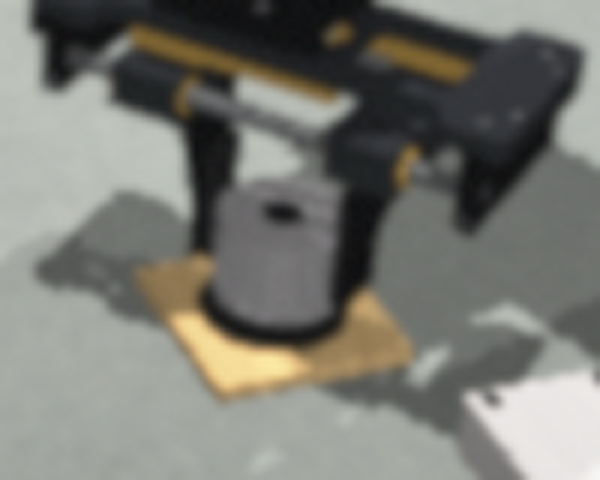

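The pulley hangs upright just above the disc board in the crop. I'll lower it the rest of the way and let go.

Call:
play_rows([
  [0,0.005,0.05,0,0,0,0],
  [0,0,0.03,0,0,0,0],
  [0,0,0.02,0,0,0,0],
  [0,0,0,0,0,0,0],
  [0,0,0,0,0,0,0],
  [0,0,0,0,0,0,0],
])

```text
time: 13.52
position: [0.4388, 0.1396, 0.0403]
tool_rot: [0.692, 0.148, -0.147, -0.691]
ft_force: [-0.6, -1.1, 3.3]
grip_width: 0.0496
```

Call:
play_rows([
  [0.62,0,0,0,0,0,0],
  [0.7,0,0,0,0,0,0],
  [0.8,0,0,0,0,0,0],
  [0.8,0,0,0,0,0,0],
  [0.8,0,-0.1,0,0,0,0],
  [0.9,0,-0.3,0,0,0,0],
  [0.9,0,-0.4,0,0,0,0],
  [0.9,0,-0.4,0,0,0,0],
  [0.9,0,0,0,0,0,0],
  [0.9,0,0,0,0,0,0],
  [0.9,0,0,0,0,0,0],
])

```text
time: 14.43
position: [0.4381, 0.1395, 0.1604]
tool_rot: [0.692, 0.148, -0.148, -0.691]
ft_force: [0.4, -0.5, -0.8]
grip_width: 0.0782
```

```bash
cat >> h.py <<'E'
def rings(nm,x0,y0,x1,y1,f,L):
    p,im=load(nm); c=cv2.resize(im[y0:y1,x0:x1],None,fx=f,fy=f,interpolation=cv2.INTER_CUBIC)
    for X,z,r,col in L:
        th=np.linspace(0,2*np.pi,90); P=proj(p,np.c_[X[0]+r*np.cos(th),X[1]+r*np.sin(th),np.full(90,z)])
        cv2.polylines(c,[((P-[x0,y0]+.5)*f).round().astype(np.int32)],True,col,1)
    return c
E
python3 -c "
from h import *
snap('wrist','w10')
go([.690,-.001,.15],113)
cv2.imwrite('pics/w10c.png',rings('w10',250,135,370,235,6,[((.44,.139),.042,.025,(0,0,255)),((.44,.139),.008,.029,(0,255,0))]))
"
```

```text
t 14.48 pos [0.4376 0.1394 0.1596] yawz 114.1 w 0.0783 F [-0.5  0.   0.6]
turn [-0.0002  0.0061 -0.0005] rows 0.2
shift [ 1.731  0.092 -2.312] rows 6.9
```

View pics/w10c.png

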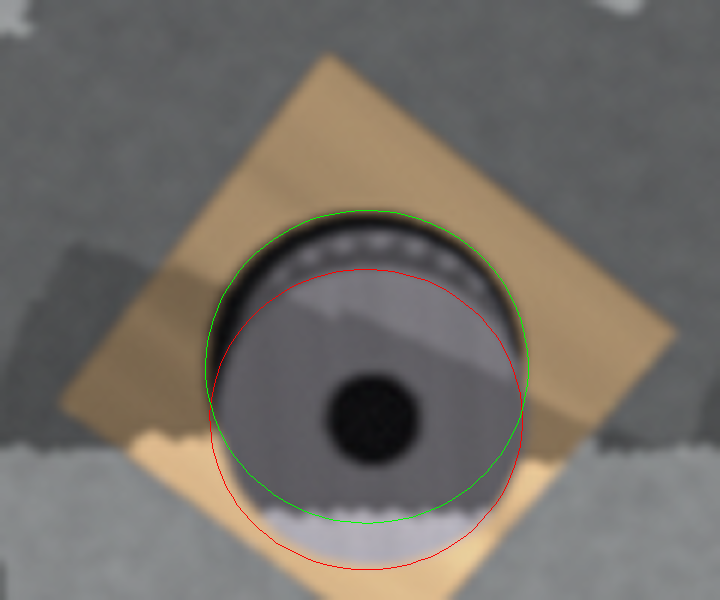

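Call:
play_rows([
  [0.9,0.16,0,-0.2,0,0,0],
  [0.9,0.24,0,-0.3,0,0,0],
  [0.9,0.24,0,-0.3,0,0,0],
  [0.9,0.24,0,-0.3,0,0,0],
  [0.9,0.24,0,-0.3,0,0,0],
  [0.9,0.24,0,-0.3,0,0,0],
  [0.9,0.24,0,-0.3,0,0,0],
  [0.9,0.14,0,-0.2,0,0,0],
  [0.9,0.1,0,-0.11,0,0.006,0],
  [0.9,0,0,0,0,0,0],
  [0.9,0,0,0,0,0,0],
  [0.9,0,0,0,0,0,0],
])

```text
time: 15.48
position: [0.6985, 0.0046, 0.1579]
tool_rot: [-0.692, -0.14, 0.143, 0.694]
ft_force: [0.1, 0.1, 0.1]
grip_width: 0.0781
```

```bash
python3 -c "
from h import *
snap('wrist','w11')
go([.7002,.0036,.06],113)
cv2.imwrite('pics/w11c.png',rings('w11',250,125,370,240,5,[((.7002,.0036),.062,.022,(0,0,255)),((.7002,.0036),.062,.0255,(0,255,0))]))
"
```

```text
t 15.53 pos [0.6987 0.0048 0.1585] yawz 113.08 w 0.0782 F [-0.3  0.4 -0.3]
turn [-0.0008  0.0004 -0.0012] rows 0.0
shift [ 0.013  0.985 -0.02 ] rows 2.4
```

View pics/w11c.png

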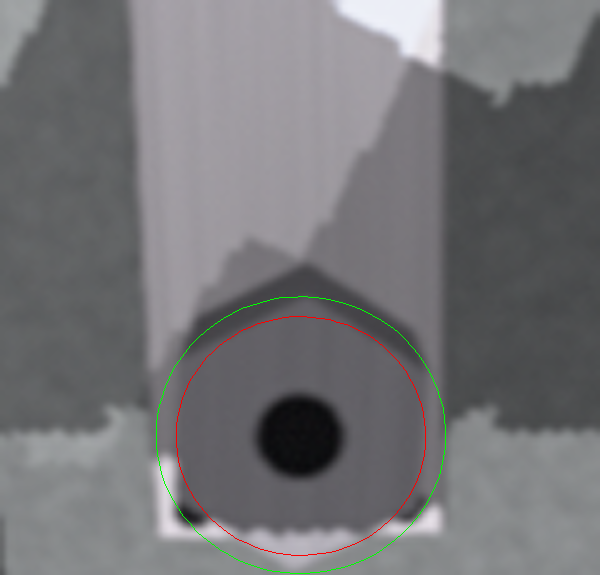

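Call:
play_rows([
  [0.9,0.013,0.2,-0.02,0,0,0],
  [0.9,0,0.3,0,0,0,0],
  [0.9,0,0.25,0,0,0,0],
  [0.9,0,0.13,0,0,0,0],
  [0.9,0,0.07,0,0,0,0],
  [0.9,0,0.03,0,0,0,0],
  [0.8,0,0,0,0,0,0],
  [0.7,0,0,0,0,0,0],
])

```text
time: 16.2
position: [0.7037, 0.0025, 0.0634]
tool_rot: [0.693, 0.142, -0.14, -0.693]
ft_force: [0.8, -0.3, 0.1]
grip_width: 0.0711
```

```bash
python3 -c "
from h import *
go([.7002,.0036,.06],113)"
```

```text
t 16.2 pos [0.7037 0.0025 0.0634] yawz 113.04 w 0.0711 F [ 0.8 -0.3  0.1]
turn [0.0004 0.0002 0.0007] rows 0.0
shift [-0.028  0.034  0.024] rows 0.1
```

Call:
play_rows([
  [0.6,-0.025,0.03,0.02,0,0,0],
  [0.6,0,0,0,0,0,0],
  [0,0,0,0,0,0,0],
  [0,0,0,0,0,0,0],
  [0,0,0,0,0,0,0],
  [0,0,0,0,0,0,0],
  [0,0,0,0,0,0,0],
])

```text
time: 16.78
position: [0.7, 0.0032, 0.0595]
tool_rot: [0.693, 0.141, -0.141, -0.693]
ft_force: [-0.5, -1.2, 2.4]
grip_width: 0.0441
```

```bash
python3 -c "
from h import *
go([.465,-.132,.13])"
```

```text
t 16.78 pos [0.7    0.0032 0.0595] yawz 113.02 w 0.0441 F [-0.5 -1.2  2.4]
turn [0.0001 0.     0.0001] rows 0.0
shift [-2.691 -0.706 -0.326] rows 6.7
```

Call:
play_rows([
  [0,0,-0.05,0,0,0,0],
  [0,0,-0.15,0,0,0,0],
  [0,0,-0.25,0,0,0,0],
  [0,0,-0.25,0,0,0,0],
  [0,-0.2,0,-0.02,0,0,0],
  [0,-0.35,0,-0.04,0,0,0],
  [0,-0.4,0,-0.05,0,0,0],
  [0,-0.4,0,-0.05,0,0,0],
  [0,-0.4,0,-0.05,0,0,0],
  [0,-0.4,0,-0.05,0,0,0],
  [0,-0.3,0,-0.04,0,0,0],
  [0,-0.24,0,-0.03,0,0,0],
])

```text
time: 17.78
position: [0.4625, -0.1329, 0.1297]
tool_rot: [-0.693, -0.14, 0.141, 0.693]
ft_force: [-0.9, -0.2, -3.0]
grip_width: 0.0446
```

Call:
play_rows([
  [0,0,0,0,0,0,0],
  [0,0,0,0,0,0,0],
  [0,0,0,0,0,0,0],
])

```text
time: 18.03
position: [0.4662, -0.1328, 0.1297]
tool_rot: [0.693, 0.142, -0.14, -0.692]
ft_force: [-0.8, 0.4, -2.4]
grip_width: 0.0444
```

```bash
python3 -c "
from h import *
go([.465,-.132,.05])
p,im=snap('wrist','w12'); 
cv2.imwrite('pics/w12c.png',cv2.resize(cv2.convertScaleAbs(im[140:290,220:420],alpha=1.3),None,fx=4,fy=4,interpolation=cv2.INTER_CUBIC))
"
```

```text
t 18.03 pos [ 0.4662 -0.1328  0.1297] yawz 112.99 w 0.0444 F [-0.8  0.4 -2.4]
turn [0.0006 0.     0.0006] rows 0.0
shift [-0.01   0.797  0.014] rows 1.9
```

View pics/w12c.png

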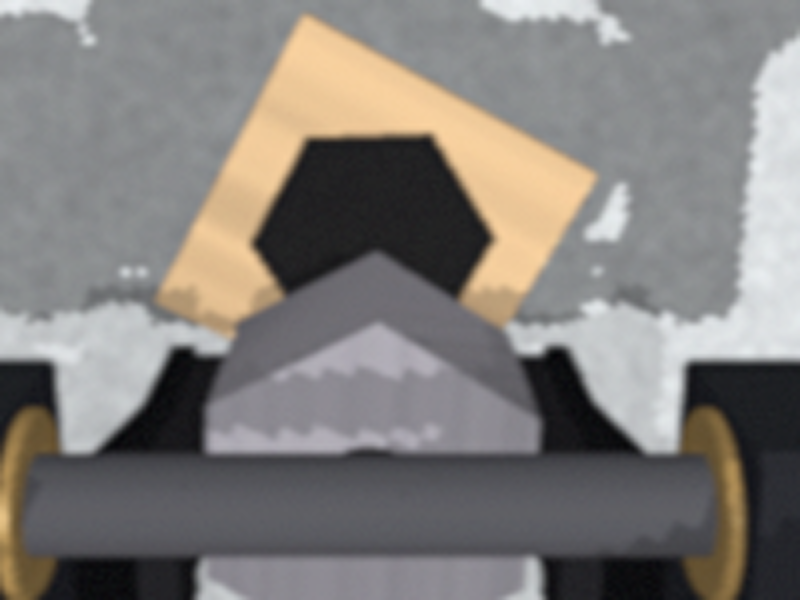

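```bash
python3 - <<'E'
from h import *
p,im=load('w12'); f=lambda u,v:(219.6+u/4,139.6+v/4)
l,r,tl,tr=[back(p,f(*c),.008) for c in ((253,243),(493,240),(305,138),(432,135))]
print(((l+r)/2).round(4),np.linalg.norm(l-r).round(4)); m=(tl+tr)/2
print('flat mid',m.round(4), 'depth to LR',np.linalg.norm(m-(l+r)/2).round(4))
B=[back(p,f(*c),.008) for c in ((155,300),(305,13),(597,178))]
print('board centre', ((B[0]+B[2])/2).round(4), [np.linalg.norm(B[i]-B[i+1]).round(4) for i in (0,1)])
inhand(.0255,(-.0025,.0315))
E
```

```text
[ 0.4637 -0.133   0.008 ] 0.0581
flat mid [ 0.4405 -0.144   0.008 ] depth to LR 0.0257
board centre [ 0.4634 -0.1332  0.008 ] [np.float64(0.0788), np.float64(0.079)]
-0.002 -0.0025 rows 216.1 303.0 cols 264.4 360.0
-0.002 0.0315 rows 199.0 271.9 cols 273.1 351.2
0 -0.0025 rows 219.8 306.1 cols 264.6 359.9
0 0.0315 rows 202.1 274.5 cols 273.2 351.1
0.002 -0.0025 rows 223.5 309.2 cols 264.8 359.7
0.002 0.0315 rows 205.2 277.2 cols 273.3 351.0
```

Call:
play_rows([
  [0,-0.02,0.2,0,0,0,0],
  [0,-0.01,0.25,0,0,0,0],
  [0,0,0.2,0,0,0,0],
  [0,0,0.1,0,0,0,0],
  [0,0,0.05,0,0,0,0],
  [0,0,0,0,0,0,0],
  [0,0,0,0,0,0,0],
  [0,0,0,0,0,0,0],
])

```text
time: 18.75
position: [0.4632, -0.1337, 0.0498]
tool_rot: [0.693, 0.142, -0.141, -0.692]
ft_force: [-0.1, -0.7, -2.7]
grip_width: 0.0441
```

```bash
python3 -c "
from h import *
go([.464,-.133,.0395])
p,im=snap('side','s13'); go([.464,-.133,.0395])
cv2.imwrite('pics/s13c.png',cv2.resize(im[230:340,260:380],None,fx=5,fy=5,interpolation=cv2.INTER_CUBIC))
"
```

```text
t 18.75 pos [ 0.4632 -0.1337  0.0498] yawz 113.05 w 0.0441 F [-0.1 -0.7 -2.7]
turn [0.0005 0.     0.0004] rows 0.0
shift [0.01  0.103 0.003] rows 0.2
t 18.8 pos [ 0.4631 -0.1337  0.0499] yawz 113.04 w 0.0445 F [-0.  -0.2 -3.3]
turn [0.0006 0.     0.0004] rows 0.0
shift [0.011 0.104 0.003] rows 0.3
```

View pics/s13c.png

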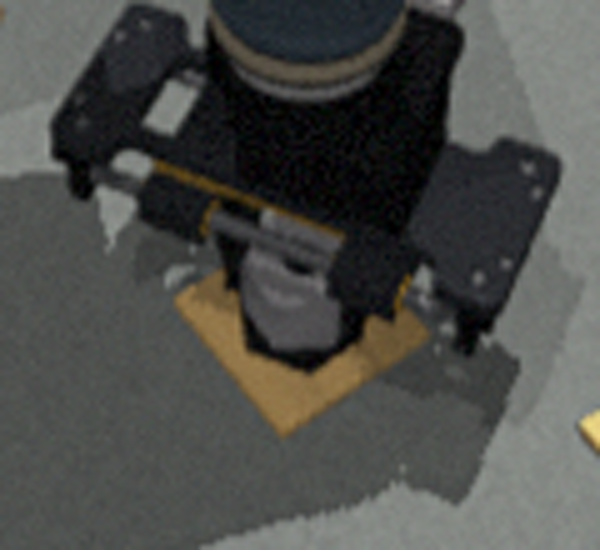

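The hub hangs just over the hexagon board. I'll lower it and watch the force.

Call:
play_rows([
  [0,0.008,0.05,0,0,0,0],
  [0,0,0.03,0,0,0,0],
  [0,0,0.02,0,0,0,0],
  [0,0,0,0,0,0,0],
  [0,0,0,0,0,0,0],
  [0,0,0,0,0,0,0],
])

```text
time: 19.3
position: [0.4632, -0.1333, 0.0394]
tool_rot: [0.693, 0.141, -0.141, -0.693]
ft_force: [-0.0, 1.1, 5.0]
grip_width: 0.044
```

Call:
play_rows([
  [0.55,0,0,0,0,0,0],
  [0.65,0,0,0,0,0,0],
  [0.75,0,0,0,0,0,0],
  [0.8,0,0,0,0,0,0],
  [0.8,0,-0.1,0,0,0,0],
  [0.9,0,-0.3,0,0,0,0],
  [1,0,-0.4,0,0,0,0],
  [1,0,-0.4,0,0,0,0],
  [1,0,0,0,0,0,0],
  [1,0,0,0,0,0,0],
  [1,0,0,0,0,0,0],
])

```text
time: 20.22
position: [0.4627, -0.1329, 0.1594]
tool_rot: [0.693, 0.141, -0.141, -0.693]
ft_force: [0.2, -0.7, -0.4]
grip_width: 0.0865
```

```bash
python3 -c "
from h import *
snap('wrist','w14')
go([.671,-.010,.16],114.2)
cv2.imwrite('pics/w14c.png',rings('w14',250,135,370,235,6,[((.464,-.133),.042,.022,(0,0,255)),((.464,-.133),.008,.030,(0,255,0))]))
"
```

```text
t 20.27 pos [ 0.4622 -0.1327  0.1585] yawz 113.02 w 0.0871 F [ 0.8 -1.  -0.7]
turn [-0.0005 -0.0065 -0.0004] rows 0.2
shift [ 2.402 -0.017  0.312] rows 5.8
```

View pics/w14c.png

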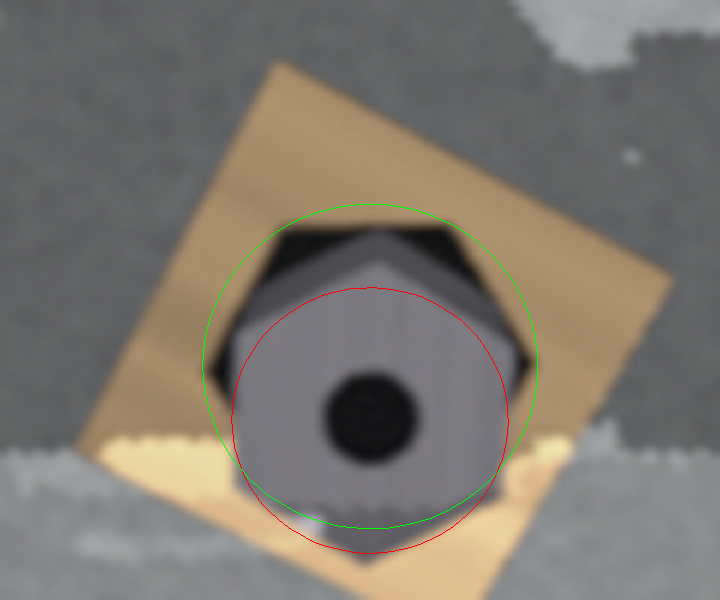

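Call:
play_rows([
  [1,0.2,0,0.02,0,0,0],
  [1,0.35,0,0.05,0,0,0],
  [1,0.38,0,0.05,0,0,0],
  [1,0.38,0,0.05,0,0,0],
  [1,0.38,0,0.05,0,0,0],
  [1,0.38,0,0.05,0,0,0],
  [1,0.2,0,0.03,0,0,0],
  [1,0.13,0,0.01,0,-0.0065,0],
  [1,0,0,0,0,0,0],
  [1,0,0,0,0,0,0],
  [1,0,0,0,0,0,0],
])

```text
time: 21.18
position: [0.6698, -0.011, 0.1571]
tool_rot: [-0.691, -0.146, 0.15, 0.692]
ft_force: [-0.5, -0.2, -0.7]
grip_width: 0.087
```

```bash
python3 -c "
from h import *
p,im=snap('wrist','w15')
go([.671,-.010,.035],114.2)
c=cv2.resize(cv2.convertScaleAbs(im[60:260,230:400],alpha=1.2),None,fx=4,fy=3.5,interpolation=cv2.INTER_CUBIC)[:600]
cv2.imwrite('pics/w15c.png',cv2.resize(im[90:235,235:395],None,fx=4,fy=4,interpolation=cv2.INTER_CUBIC))
"
```

```text
t 21.23 pos [ 0.67   -0.0113  0.1576] yawz 114.13 w 0.0869 F [ 0.9 -0.3 -1.1]
turn [-0.0006 -0.0004 -0.001 ] rows 0.0
shift [0.019 1.226 0.005] rows 2.9
```

View pics/w15c.png

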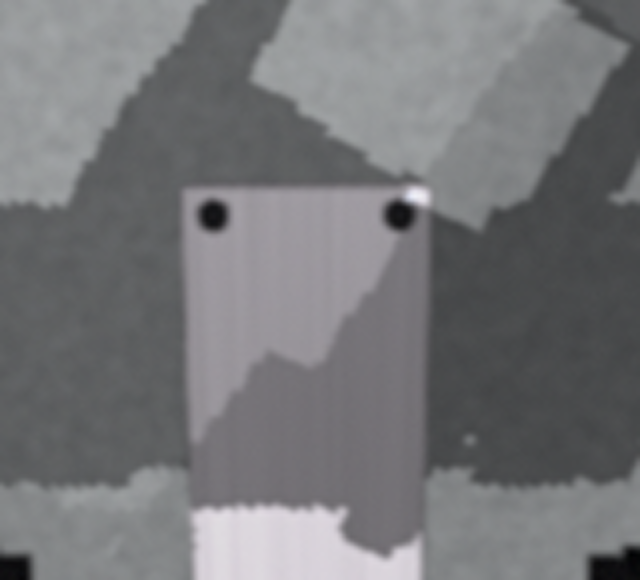

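```bash
python3 - <<'E'
from h import *
p,im=load('w15'); f=lambda u,v:(234.6+u/4,89.6+v/4)
C=np.array([back(p,f(*c),.028)[:2] for c in ((184,188),(430,188),(422,560),(195,560))])
for i,j in ((0,1),(1,2),(0,3)): d=C[j]-C[i]; print(np.linalg.norm(d).round(4),np.degrees(np.arctan2(d[1],d[0])).round(1))
a=np.radians(24.2); print((C[:2].mean(0)+.065*np.array([np.cos(a),np.sin(a)])).round(4))
E
```

```text
0.0577 114.1
0.0929 24.5
0.0929 24.2
[ 0.672 -0.01 ]
```

Call:
play_rows([
  [1,0.02,0.2,0.005,0,0,0],
  [1,0,0.3,0,0,0,0],
  [1,0,0.3,0,0,0,0],
  [1,0,0.2,0,0,0,0],
  [1,0,0.1,0,0,0,0],
  [1,0,0.07,0,0,0,0],
  [1,0,0.04,0,0,0,0],
  [1,0,0,0,0,0,0],
  [1,0,0,0,0,0,0],
  [1,0,0,0,0,0,0],
])

```text
time: 22.07
position: [0.6744, -0.0097, 0.0395]
tool_rot: [0.692, 0.149, -0.147, -0.691]
ft_force: [-0.5, 0.2, 0.1]
grip_width: 0.0868
```

```bash
python3 -c "
from h import *
go([.6715,-.010,.032],114.2)"
```

```text
t 22.07 pos [ 0.6744 -0.0097  0.0395] yawz 114.19 w 0.0868 F [-0.5  0.2  0.1]
turn [ 0.0005 -0.      0.0007] rows 0.0
shift [-0.028  0.074  0.009] rows 0.2
```

Call:
play_rows([
  [0.9,-0.028,0.05,0.008,0,0,0],
  [0.8,0,0.02,0,0,0,0],
  [0.75,0,0,0,0,0,0],
  [0,0,0,0,0,0,0],
  [0,0,0,0,0,0,0],
  [0,0,0,0,0,0,0],
  [0,0,0,0,0,0,0],
  [0,0,0,0,0,0,0],
], grip_force=45)

```text
time: 22.73
position: [0.6708, -0.0101, 0.031]
tool_rot: [0.692, 0.148, -0.148, -0.691]
ft_force: [0.6, -1.1, -1.0]
grip_width: 0.0601
```

```bash
python3 -c "
from h import *
go([.585,-.299,.12])"
```

```text
t 22.73 pos [ 0.6708 -0.0101  0.031 ] yawz 114.2 w 0.0601 F [ 0.6 -1.1 -1. ]
turn [0.0002 0.     0.0001] rows 0.0
shift [-1.967 -0.889 -2.283] rows 7.5
```

Call:
play_rows([
  [0,0,-0.04,0,0,0,0],
  [0,0,-0.1,0,0,0,0],
  [0,0,-0.2,0,0,0,0],
  [0,0,-0.3,0,0,0,0],
  [0,0,-0.36,0,0,0,0],
  [0,-0.15,-0.1,0,0,0,0],
  [0,-0.3,0,-0.1,0,0,0],
  [0,-0.35,0,-0.15,0,0,0],
  [0,-0.35,0,-0.15,0,0,0],
  [0,-0.35,0,-0.15,0,0,0],
  [0,-0.3,0,-0.1,0,0,0],
  [0,-0.17,0,-0.05,0,0,0],
])

```text
time: 23.73
position: [0.516, -0.1559, 0.1411]
tool_rot: [-0.691, -0.146, 0.149, 0.692]
ft_force: [-0.9, 0.3, -6.5]
grip_width: 0.0596
```

Call:
play_rows([
  [0,0,0,0,0,0,0],
  [0,0,0,0,0,0,0],
  [0,0,0,0,0,0,0],
])

```text
time: 23.98
position: [0.52, -0.1543, 0.1413]
tool_rot: [0.691, 0.148, -0.148, -0.691]
ft_force: [-0.1, -0.4, -5.9]
grip_width: 0.0599
```

```bash
python3 -c "
from h import *
go([.585,-.299,.12])
p,im=snap('wrist','w16')
"
```

```text
t 23.98 pos [ 0.52   -0.1543  0.1413] yawz 114.17 w 0.0599 F [-0.1 -0.4 -5.9]
turn [0.0001 0.     0.0003] rows 0.0
shift [ 0.     0.214 -1.587] rows 3.8
```

View pics/w16.png

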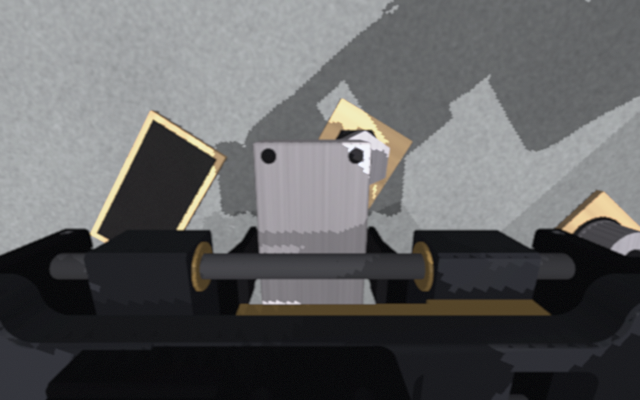

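```bash
python3 - <<'E'
from h import *
for nm,box in (('w16',(80,95,240,245)),('w2',(20,0,170,115))):
    p,im=load(nm); x0,y0,x1,y1=box
    g=im[y0:y1,x0:x1]; cv2.imwrite(f'pics/{nm}z.png',cv2.resize(g,None,fx=4,fy=4,interpolation=cv2.INTER_CUBIC))
E
```

```text
(no output)
```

View pics/w16z.png

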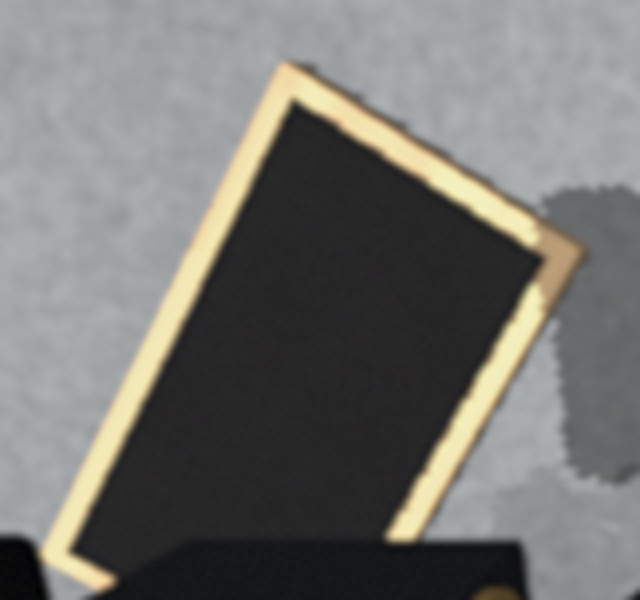

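View pics/w2z.png

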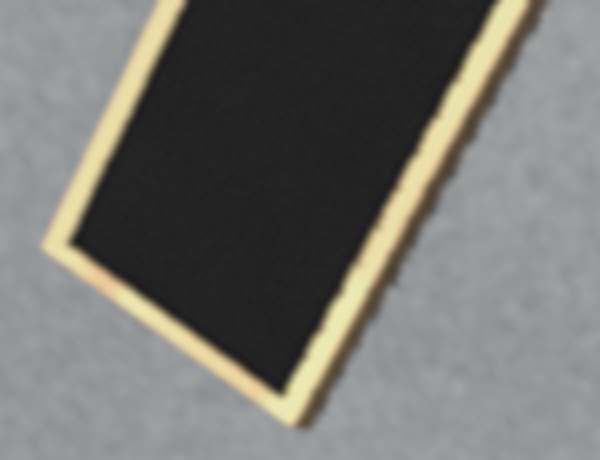

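```bash
python3 - <<'E'
from h import *
p,im=load('w16'); f=lambda u,v:(79.6+u/4,94.6+v/4)
A,B,D,E=[back(p,f(*c),.008)[:2] for c in ((292,100),(545,258),(70,552),(388,540))]
an=lambda d:np.degrees(np.arctan2(d[1],d[0])).round(2)
print('w16 centre',((B+D)/2).round(4),'short',np.linalg.norm(A-B).round(4),an(B-A),'long',np.linalg.norm(A-D).round(4),an(D-A),'right edge',an(E-B))
O=[back(p,f(*c),.008)[:2] for c in ((287,63),(583,250),(42,553))]
print('outer centre',((O[1]+O[2])/2).round(4),np.linalg.norm(O[0]-O[1]).round(4),np.linalg.norm(O[0]-O[2]).round(4),an(O[2]-O[0]),an(O[1]-O[0]))
p,im=load('w2'); f=lambda u,v:(19.6+u/4,-.4+v/4)
A,B,C,D=[back(p,f(*c),.008)[:2] for c in ((70,242),(285,393),(188,0),(498,0))]
print('w2',A.round(4),B.round(4),'short',np.linalg.norm(A-B).round(4),an(B-A),'edges',an(A-C),an(B-D))
for yaw in (-8.5,-9.5):
    a=np.radians(yaw); print('c',((A+B)/2-.069*np.array([np.cos(a),np.sin(a)])).round(4))
E
```

```text
w16 centre [ 0.5828 -0.3   ] short 0.0669 80.73 long 0.1359 -9.41 right edge -8.91
outer centre [ 0.5816 -0.2994] 0.0782 0.1471 -10.0 80.62
w2 [ 0.6441 -0.3436] [ 0.6545 -0.2773] short 0.0671 81.15 edges -9.77 -9.41
c [ 0.5811 -0.3003]
c [ 0.5812 -0.2991]
```

```bash
python3 - <<'E'
from h import *
C=np.array([-.0719,-.1362,-.0002]); A=np.array([[.001,.965,.261],[-.001,-.261,.965],[1,-.001,0]]); K=np.array(load('w4')[0]['K'])
for dx in (-.067,-.065,-.063):
    q=(np.array([[dx,.003,-.03],[dx,.003,.03]])-C)@A@K.T; print(dx,(q[:,:2]/q[:,2:]).round(1).tolist())
p,im=load('w16'); cv2.imwrite('pics/w16e.png',cv2.resize(im[130:180,240:390],None,fx=5,fy=5,interpolation=cv2.INTER_CUBIC))
go([.583,-.2997,.12],80.5,True)
E
```

```text
-0.067 [[251.1, 136.3], [373.2, 136.1]]
-0.065 [[251.3, 140.4], [372.9, 140.3]]
-0.063 [[251.5, 144.5], [372.7, 144.4]]
t 24.03 pos [ 0.5204 -0.154   0.1413] yawz 114.22 w 0.0599 F [ 0.4  0.4 -5.9]
turn [1.000e-04 1.873e-01 4.000e-04] rows 4.7
shift [ 0.858  0.213 -1.333] rows 3.8
```

View pics/w16e.png

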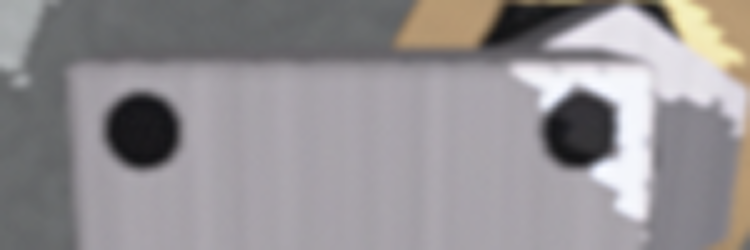

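Call:
play_rows([
  [0,0,0,0,0,0.03,0],
  [0,0,0,0,0,0.039,0],
  [0,0,0,0,0,0.039,0],
  [0,0,0,0,0,0.039,0],
  [0,0,0,0,0,0.03,0],
  [0,0.1,0,-0.2,0,0.01,0],
  [0,0.2,0,-0.33,0,0,0],
  [0,0.2,0.1,-0.33,0,0,0],
  [0,0.2,0.11,-0.3,0,0,0],
  [0,0.15,0,-0.17,0,0,0],
  [0,0,0,0,0,0,0],
  [0,0,0,0,0,0,0],
])

```text
time: 25.03
position: [0.5835, -0.2997, 0.1193]
tool_rot: [-0.705, 0.058, -0.058, 0.705]
ft_force: [-0.8, 0.1, -6.7]
grip_width: 0.0599
```

```bash
python3 -c "
from h import *
go([.5826,-.2997,.055],80.5)"
```

```text
t 25.03 pos [ 0.5835 -0.2997  0.1193] yawz 80.53 w 0.0599 F [-0.8  0.1 -6.7]
turn [-0.0001  0.0002  0.0001] rows 0.0
shift [-0.009  0.643 -0.001] rows 1.5
```

Call:
play_rows([
  [0,-0.008,0.15,0,0,0,0],
  [0,0,0.22,0,0,0,0],
  [0,0,0.15,0,0,0,0],
  [0,0,0.08,0,0,0,0],
  [0,0,0.04,0,0,0,0],
  [0,0,0,0,0,0,0],
  [0,0,0,0,0,0,0],
  [0,0,0,0,0,0,0],
])

```text
time: 25.7
position: [0.5822, -0.2995, 0.0571]
tool_rot: [0.705, -0.058, 0.059, -0.704]
ft_force: [0.6, 0.9, -5.8]
grip_width: 0.0596
```

```bash
python3 -c "
from h import *
go([.5826,-.2997,.039],80.5)
p,im=snap('side','s17'); p,im2=snap('scene','c17'); go([.5826,-.2997,.039],80.5)
cv2.imwrite('pics/s17c.png',np.hstack([cv2.resize(im[250:350,360:470],(440,400),interpolation=cv2.INTER_CUBIC),cv2.resize(im2[130:200,230:300],(400,400))])[:,:800])
"
```

```text
t 25.7 pos [ 0.5822 -0.2995  0.0571] yawz 80.56 w 0.0596 F [ 0.6  0.9 -5.8]
turn [0.0003 0.0003 0.0006] rows 0.0
shift [ 0.004  0.181 -0.001] rows 0.4
t 25.8 pos [ 0.5821 -0.2997  0.0572] yawz 80.54 w 0.0596 F [-0.2  1.3 -5.6]
turn [0.0003 0.0002 0.0006] rows 0.0
shift [0.005 0.182 0.001] rows 0.4
```

View pics/s17c.png

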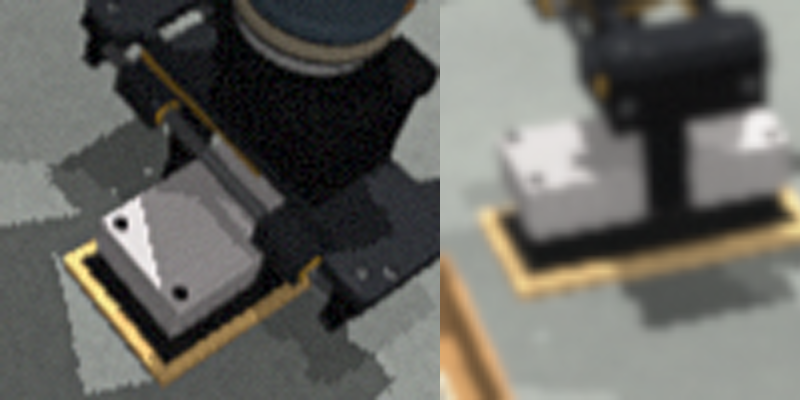

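The plate hangs level above its rectangle and lined up with it. I'll lower the last 18 mm gently.

Call:
play_rows([
  [0,0.004,0.07,0,0,0,0],
  [0,0,0.05,0,0,0,0],
  [0,0,0.03,0,0,0,0],
  [0,0,0.02,0,0,0,0],
  [0,0,0,0,0,0,0],
  [0,0,0,0,0,0,0],
  [0,0,0,0,0,0,0],
])

```text
time: 26.38
position: [0.5813, -0.2991, 0.039]
tool_rot: [-0.705, 0.059, -0.058, 0.705]
ft_force: [-2.5, -0.1, -1.3]
grip_width: 0.0595
```

Call:
play_rows([
  [0,0.008,0.004,0,0,0,0],
  [0,0,0,0,0,0,0],
  [0,0,0,0,0,0,0],
])

```text
time: 26.63
position: [0.5814, -0.2991, 0.039]
tool_rot: [-0.704, 0.059, -0.057, 0.705]
ft_force: [-5.5, 1.5, 1.5]
grip_width: 0.0594
```

```bash
python3 -c "
from h import *
go([.5826,-.2997,.039],80.5)"
```

```text
t 26.63 pos [ 0.5814 -0.2991  0.039 ] yawz 80.54 w 0.0594 F [-5.5  1.5  1.5]
turn [-0.0002  0.0002 -0.0008] rows 0.0
shift [ 0.013 -0.    -0.004] rows 0.0
```

Call:
play_rows([
  [0.73,0,0,0,0,0,0],
  [0.8,0,0,0,0,0,0],
  [0.9,0,0,0,0,0,0],
  [0.9,0,0,0,0,0,0],
  [0.9,0,-0.1,0,0,0,0],
  [1,0,-0.3,0,0,0,0],
  [1,0,-0.4,0,0,0,0],
  [1,0,-0.4,0,0,0,0],
  [1,0,-0.3,0,0,0,0],
  [1,0,0,0,0,0,0],
  [1,0,0,0,0,0,0],
  [1,0,0,0,0,0,0],
])

```text
time: 27.63
position: [0.5823, -0.2991, 0.1888]
tool_rot: [-0.705, 0.058, -0.058, 0.705]
ft_force: [0.0, 0.4, 0.4]
grip_width: 0.0866
```

```bash
python3 -c "
from h import *
go([.5826,-.2997,.2],80.5)
p,im=snap('wrist','w18');
cv2.imwrite('pics/w18c.png',cv2.resize(im[90:240,230:390],None,fx=4,fy=4,interpolation=cv2.INTER_CUBIC))
"
```

```text
t 27.63 pos [ 0.5823 -0.2991  0.1888] yawz 80.54 w 0.0866 F [0.  0.4 0.4]
turn [-0.      0.0002 -0.    ] rows 0.0
shift [ 0.004 -0.112 -0.005] rows 0.3
```

View pics/w18c.png

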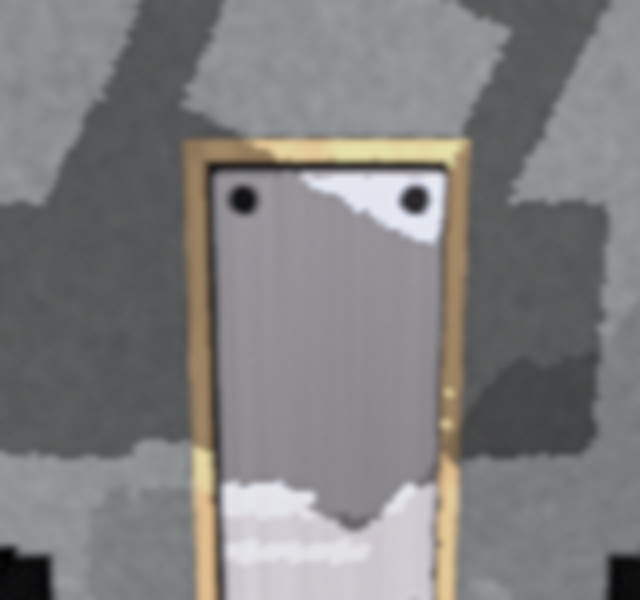

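Call:
play_rows([
  [1,0.2,-0.2,0,0,0,0],
  [1,0.25,-0.25,0,0,0,0],
  [1,0.2,-0.25,0,0,0,0],
  [1,0,0,0,0,0,0],
  [1,0,0,0,0,0,0],
  [1,0,0,0,0,0,0],
])

```text
time: 28.18
position: [0.6452, -0.3093, 0.2558]
tool_rot: [-0.704, 0.06, -0.057, 0.706]
ft_force: [0.1, -0.2, -0.8]
grip_width: 0.087
```

```bash
python3 -c "
from h import *
go([.5826,-.2997,.2],80.5)
p,im=snap('wrist','w19');
cv2.imwrite('pics/w19c.png',cv2.resize(im[100:240,240:380],None,fx=4.2,fy=4.2,interpolation=cv2.INTER_CUBIC))
"
```

```text
t 28.18 pos [ 0.6452 -0.3093  0.2558] yawz 80.54 w 0.087 F [ 0.1 -0.2 -0.8]
turn [-0.0007  0.0002 -0.0016] rows 0.0
shift [-0.63   0.561 -0.009] rows 2.0
```

View pics/w19c.png

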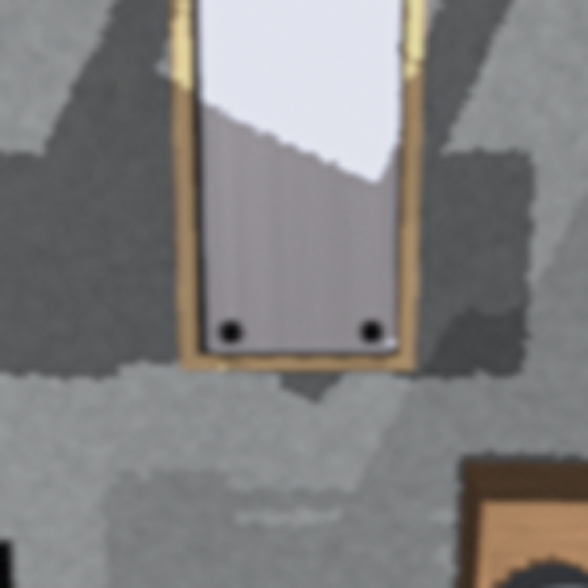

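```bash
python3 -c "
from h import *
p,im=load('w19')
cv2.imwrite('pics/w19d.png',cv2.resize(im[55:205,240:380],None,fx=4,fy=4,interpolation=cv2.INTER_CUBIC))
"
```

```text
(no output)
```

View pics/w19d.png

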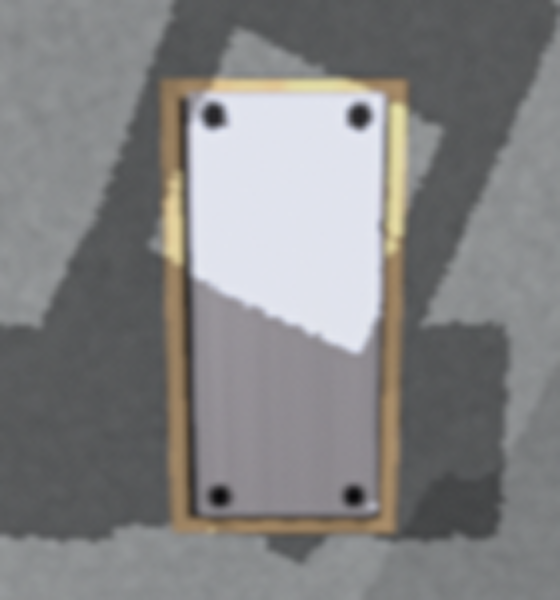

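```bash
python3 - <<'E'
from h import *
p,im=load('w19'); f=lambda u,v:(239.6+u/4,54.6+v/4)
o=lambda L,z:np.array([back(p,f(*c),z)[:2] for c in L])
P=o([(187,92),(386,92),(379,514),(196,514)],.036); B=o([(162,80),(408,80),(395,532),(174,532)],.008)
for Q in (P,B):
    a=Q[2]+Q[3]-Q[0]-Q[1]; print(Q.mean(0).round(4),np.degrees(np.arctan2(a[1],a[0])).round(2),[np.linalg.norm(Q[i]-Q[(i+1)%4]).round(4) for i in range(4)])
d=P.mean(0)-B.mean(0); a=np.radians(-9.5); print('offset along, across',d@[np.cos(a),np.sin(a)],d@[-np.sin(a),np.cos(a)])
E
```

```text
[ 0.5814 -0.2989] -9.39 [np.float64(0.0594), np.float64(0.1283), np.float64(0.0601), np.float64(0.1282)]
[ 0.5833 -0.3   ] -9.63 [np.float64(0.079), np.float64(0.1484), np.float64(0.0786), np.float64(0.1484)]
offset along, across -0.001993628589710949 0.0007517070913695154
```

```bash
python3 -c "
from h import *
p,im=snap('side','s20'); p2,im2=snap('scene','c20')
cv2.imwrite('pics/f20.png',np.hstack([im[90:390,180:480],im2[120:400,180:480][:300,:].copy() if 0 else cv2.copyMakeBorder(im2[120:400,180:480],0,20,0,0,cv2.BORDER_CONSTANT)]))
cv2.imwrite('pics/f20.png',cv2.resize(cv2.imread('pics/f20.png'),(800,400)))
a=cv2.imread('pics/side0.png'); print('bin/carton diff', [np.abs(a[y0:y1,x0:x1].astype(int)-im[y0:y1,x0:x1]).mean().round(1) for x0,x1,y0,y1 in ((292,350,135,180),(395,468,205,270))])
"
```

```text
bin/carton diff [np.float64(18.4), np.float64(18.0)]
```

View pics/f20.png

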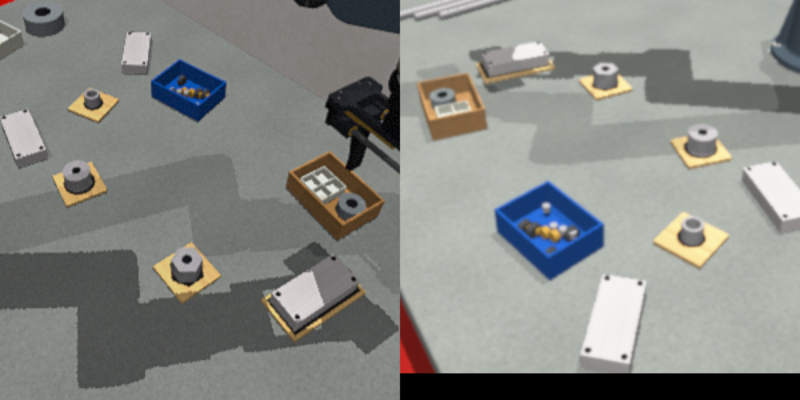

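```bash
python3 -c "
from h import *
for n0,n1,L in (('side0','s20',((292,350,135,180),(395,468,205,270))),('scene0','c20',((250,333,255,328),(192,246,175,224)))):
    a=cv2.imread(f'pics/{n0}.png');b=cv2.imread(f'pics/{n1}.png')
    for x0,x1,y0,y1 in L:
        r=cv2.matchTemplate(b[y0-8:y1+8,x0-8:x1+8],a[y0:y1,x0:x1],cv2.TM_CCOEFF_NORMED); _,m,_,l=cv2.minMaxLoc(r); print(n0,round(m,3),l[0]-8,l[1]-8)
go([.58,-.3,.25])
"
```

```text
side0 0.994 0 0
side0 0.889 0 0
scene0 1.0 0 0
scene0 0.961 0 0
t 28.33 pos [ 0.645  -0.3094  0.256 ] yawz 80.51 w 0.0869 F [-0.5 -0.6  0.3]
turn [-0.0007  0.     -0.0016] rows 0.0
shift [-0.656  0.063 -0.014] rows 1.6
```

```bash
python3 -c "
from rig import ticket
print(ticket.hand_in())"
```

```text
the job is handed in; nothing more can be done
None
```

I took the pile apart from the top down in the order bush, pulley, hub, plate. Each piece was laid on its own board, and the job was handed in after about 28 s of the 112 s. No verdict came back.

Last checks:
- **Bush, pulley and hub:** in the wrist pictures each stands upright, within about 1 mm of its inlay's centre.
- **Plate:** it lies flat on its rectangle, with its yaw within about 0.3° of the board's. It sits about 2 mm short of centre along its length and 0.8 mm off across, both inside the inlay's 4 mm margin. I left it there rather than grip it again.
- **Bin and cardboard tray:** template matching in both fixed cameras shows no shift.
- **Robot:** it ended clear of everything with the gripper open and about 0 N at the wrist.

Two disagreements:
- The scene and side cameras disagreed by 3 to 5 mm, mostly in y, so I relied on the wrist camera.
- The wrist camera showed most sizes a few percent small. The gripper read the bush as 32.3 mm across against the 34 mm given.

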